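# Sweep the play pieces into the toy tray

## Task

Take the hand sweeper by its handle and sweep all four wooden play pieces along the bench, through the open mouth, fully into the toy tray: push them with the sweeper, never touching them with the gripper nor lifting them. Leave the trophy, beaker, jar, tape and tin where they are, and at the end stand the sweeper upright in the middle of its cork mat, wholly on it, and let go.

Things in the scene. Friction and masses are not known exactly. Their poses are not given: they have to be found in the camera images.
- tray: fixed wooden toy tray, open on its -x side. Origin: centre of the floor's underside, on the bench. Floor inside: 150 mm (x) by 200 mm (y), 3 mm thick; walls 7 mm thick, 36 mm high (from the bench) on the +x, +y and -y sides. At the open mouth the floor's edge (x = -75 mm) runs down to the bench in a ramp 25 mm long, no sill
- tray_mouth (a point): middle of the floor's front edge in the tray's mouth, on the floor's upper face (75 mm to -x of the tray's origin)
- mat: the fixed square cork mat where the sweeper lives, 120 x 120 mm and 3 mm thick; origin at the centre of its underside, on the bench
- sweeper: hand sweeper, 0.2 kg, standing upright on the mat. Origin: centre of its head's underside. Black head 20 (x) x 100 (y) x 26 mm high, front to +x; at both ends a cheek 7 mm thick reaches forward to x = +28 mm and keeps pieces in. Orange handle above the middle, 24 (x) x 44 (y) mm, from 26 to 100 mm above the underside: grip it from above across its 24 mm
- red_disc: play piece: a red wooden disc, 44 mm across, 24 mm high, about 30 g, lying on the bench; origin at the centre of its underside
- blue_brick: play piece: a blue wooden brick, 50 (x) x 30 (y) x 24 mm high, about 30 g, lying on the bench; origin at the centre of its underside
- yellow_block: play piece: a yellow wooden block, 38 x 38 x 24 mm high, about 30 g, lying on the bench; origin at the centre of its underside
- green_brick: play piece: a green wooden brick, 44 (x) x 34 (y) x 24 mm high, about 30 g, lying on the bench; origin at the centre of its underside
- trophy: bystander, loose: a brass trophy, 64 mm across, 115 mm high; origin at the centre of its underside; not to be moved
- beaker: bystander, loose: a white ceramic beaker without handle, 68 mm across, 90 mm high; origin at the centre of its underside; not to be moved
- jar: bystander, loose: an amber glass jar with a red cap, 66 mm across, 100 mm high; origin at the centre of its underside; not to be moved
- tape: bystander, loose: a yellow roll of tape lying flat, 96 mm across, 40 mm high; origin at the centre of its underside; not to be moved
- tin: bystander, loose: a metal tin with a blue label, 72 mm across, 100 mm high; origin at the centre of its underside; not to be moved
Mind the look-alikes: they are no part of the job. Of the things shaped like the yellow_block, the yellow one is meant.

How it is judged:
By the outcome, as a careful person would: the job done as asked, in the order asked, and still so for the second after the job is handed in, with the robot touching nothing.
It also fails if it takes over 72 s, if anything falls off the work surface, if the arm or the gripper's body presses on something with over 40 N, if the wrist force passes 120 N, or if a joint passes its speed limit or range.

## Robot

A 6-joint arm with a two-finger parallel gripper is mounted at the origin on the work surface. World frame = base frame: x ahead of the robot, y to its left, z up, the work surface at z = 0. Lengths are in m, angles in degrees, forces in N, time in s.
With the tool pointing down it reaches from about 0.3 to 0.95 m from the base axis. Payload 3.1 kg.
Tool frame: the origin (TCP) lies midway between the tips of the shut fingers; the grasp point (between the pads) lies 19 mm behind it (hold_point_z is the distance from the TCP to the grasp point, in m); z points along the fingers, y is the direction in which the jaws open and shut (so a half turn about z gives the same grasp; the last joint's range is limited). The gripper opens to 85 mm and grips with 20 to 120 N. Pads are 22 mm wide; open, the fingers measure 114 mm over their backs; the gripper's body (76 mm by 85 mm) begins 54 mm behind the grasp point. The pads swing forward as they close: fully open they stand 13 mm farther back than shut.
Start: joints at [69.803, 17.653, 93.61, -0, 68.738, -3.994], TCP at [0.174, 0.6, 0.231] pointing down, gripper open.
Joint ranges: [-175.34, 175.34], [-45.06, 112.39], [2.9, 150.54], [-68.45, 248.45], [3.09, 151.38], [-168.51, 168.51]. Speed limits (degrees/s): [159.86, 159.86, 180, 180, 180, 180].

## Interface

Orientations are given as a 3x3 rotation matrix whose columns are the frame's x, y, z axes.
In Python, from bench import * gives the robot as it stands.
- The arm moves only by the tool move_arm, never from a script. Its argument "rows" is a list of rows, each a list of 7 numbers: the shift along the tool's x, y, z in units of 0.08 m (1.0 is 0.08 m), then the turn, a rotation vector about the tool's x, y, z in units of 180 degrees (1.0 is 180 degrees), then the opening, from -1 (shut) to 1 (fully open). In form: [[dx, dy, dz, rx, ry, rz, jaw], ...]. A call has 1 to 12 rows; each row is the pose to reach, as a shift and turn from the pose commanded when the call began, along the tool's axes at that moment, turning the shorter way round; what a row does not reach only later rows make up. A row lasts 1/8 s, in which the tool goes at most 62.5 mm and 10.7 degrees, less where a joint would pass 70% of its speed; a pose out of reach is approached as far as the arm can. A call with a number of a shift or a turn outside -1 to 1 is refused whole. A call with a gripper value outside its range is refused whole. The fingers move at their own pace and stop on an object; "newtons" is the grip in N (left out, the last holds). Time passes only in rows, so rows that repeat a pose let the fingers close. It gives the time, the measured TCP pose, the force and the opening at its end, in the units of the state.
- get_state(): the state, without advancing time (a new reading comes with each control period).
- camera(name): name is "scene" or "top" or "wrist"; returns (picture, depth): 420x560x3 uint8, red, green, blue; 420x560 float32, m along the optical axis (not along the pixel's ray), 0 where there is no reading.
- camera_model(name): a dict with "fovy" (degrees; the focal length in pixels is half the picture's height over the tangent of half this angle, whatever the lens; pixels are square), "cx", "cy" (the principal point, pixels), "origin" and "attitude" of the camera in the world. Camera axes: x right, y down, z forward; pixel columns grow to the right and rows downward; lengths in m; the calibration is good to about 2 mm. A picture is of the moment at which its call begins: read the wrist's pose just before it. camera_model takes no time and is no camera call; for the wrist camera it gives the pose at the moment of the call.
- finish_job(): hands the job in, once; it reports no verdict.
The state is a dict: "clock": time; "joint_pos": joint angles; "qvel": joint speeds; "effort": joint torques, N m; "ee_pos": TCP position; "orientation": TCP orientation; "contact_force": force on the tool from outside, world axes, zero at the start; "torque": the same for the moment, N m; "finger_gap": finger opening in m.
Only numpy, scipy, OpenCV 4.12 (cv2) and the standard library are available. Lean on these libraries where they do the work, as an engineer would, in place of code of your own. Each camera call takes 0.05 s, during which the arm holds its last target.

## Working session

There is one attempt and no reset: what is moved stays moved. The work goes in short steps, Python scripts to look and compute and a tool call to move; the robot and the scene stay as the last step left them, time stands still between calls to the robot, and variables do not carry over. Pictures are saved under pics/ and viewed, and the job is handed in when it is done.

Besides the shell and the picture viewer there is one more tool, called after ">>>" in YAML: its name, and indented under it one key for each argument. move_arm: Moves the arm, as the interface text tells. Shifts and turns lie within -1 to 1; 1 stands for 0.08 m of shift or 180 degrees of turn. Its arguments: {"type":"object","properties":{"rows":{"type":"array"},"newtons":{"type":"number"}},"required":["rows"]}

```bash
mkdir -p pics; ls
python3 - <<'E'
from bench import *
import cv2, numpy as np
s=get_state();print(s)
for n in("scene","top","wrist"):
    m=camera_model(n);print(n,m)
    p,d=camera(n);cv2.imwrite(f"pics/{n}0.png",p[:,:,::-1]);np.savez(f"pics/{n}0.npz",p=p,d=d)
    print((d>0).mean())
E
```

```text
pics
{'clock': 0.0, 'joint_pos': array([ 6.98039209e+01,  1.77044417e+01,  9.36903479e+01, -9.32119645e-04,
        6.87378606e+01, -3.99447902e+00]), 'qvel': array([-0.10671329,  0.10538799,  0.09226204, -0.02166693, -0.01537363,
       -0.03037491]), 'effort': array([-4.18347036e-04, -4.15256417e+01, -2.76664370e+01, -3.54490712e-04,
        1.03163189e-02,  2.77251523e-06]), 'ee_pos': array([0.17413934, 0.59938441, 0.23004089]), 'orientation': array([[-9.60287488e-01,  2.79011334e-01, -7.85049902e-04],
       [ 2.79012401e-01,  9.60285029e-01, -2.17806946e-03],
       [ 1.46165600e-04, -2.31061151e-03, -9.99997320e-01]]), 'contact_force': array([ 0.36037257, -0.62731898,  0.40710812]), 'torque': array([ 0.0541821 , -0.00037188, -0.07239829]), 'finger_gap': 0.08535719233924134}
scene {'fovy': 54.17100215870512, 'cx': 283.484263611188, 'cy': 213.04520272926163, 'origin': array([1.07573498, 0.31774976, 0.99428605]), 'attitude': array([[-0.55224041,  0.70313699, -0.44791618],
       [ 0.833683  ,  0.46461114, -0.29851156],
       [-0.00178767, -0.53827024, -0.8427704 ]])}
0.9959481292517007
top {'fovy': 52.03092712029545, 'cx': 280.61949927859916, 'cy': 203.6030692520204, 'origin': array([ 0.46535278, -0.02907202,  1.0511032 ]), 'attitude': array([[-0.03032278, -0.99410394,  0.10410512],
       [-0.99950841,  0.03098703,  0.00476887],
       [-0.00796666, -0.10390934, -0.99455487]])}
0.9962372448979592
wrist {'fovy': 60.34163331197976, 'cx': 282.07323917477095, 'cy': 211.2293838675163, 'origin': array([0.09900769, 0.62220189, 0.3736637 ]), 'attitude': array([[ 0.27900556,  0.91492427,  0.29166671],
       [ 0.96028787, -0.26526676, -0.08649137],
       [-0.00176357,  0.30421558, -0.95260158]])}
0.9960544217687075
```

View pics/top0.png

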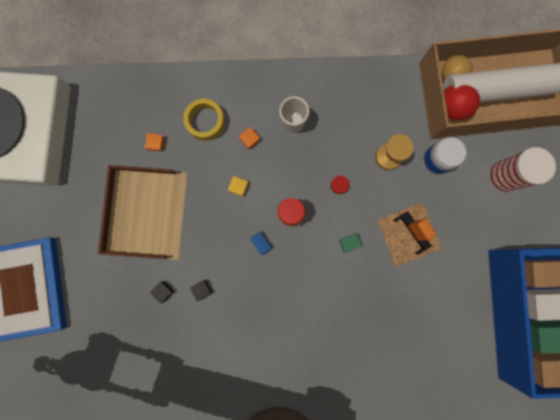

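View pics/scene0.png

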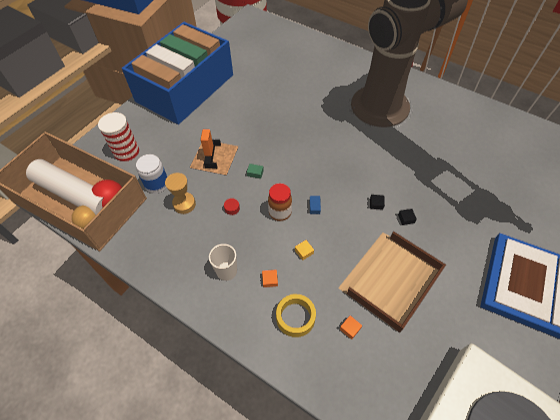

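The top view shows the tray at (145,213) with its mouth facing right (world -y). The mat and sweeper are at (410,235). The pieces are red (340,185), green (350,242), blue (261,243) and yellow (238,186). The jar stands between them at (291,212), and the orange and black blocks are decoys. Next I measure.

```bash
cat > h.py <<'E'
import cv2, numpy as np
def f(m,H=420): return H/2/np.tan(np.radians(m["fovy"])/2)
def ray(m,uv,z):
    uv=np.atleast_2d(uv).astype(float); F=f(m)
    d=np.c_[(uv[:,0]-m["cx"])/F,(uv[:,1]-m["cy"])/F,np.ones(len(uv))]@np.array(m["attitude"]).T
    o=np.array(m["origin"]); t=(z-o[2])/d[:,2]
    return (o+d*t[:,None])[:,:2]
def cloud(m,d):
    F=f(m);v,u=np.mgrid[:d.shape[0],:d.shape[1]]
    P=np.stack([(u-m["cx"])/F*d,(v-m["cy"])/F*d,d],-1)
    return P@np.array(m["attitude"]).T+np.array(m["origin"])
E
python3 - <<'E'
from bench import *
from h import *
L=dict(top=np.load("pics/top0.npz"),scene=np.load("pics/scene0.npz"))
R={"red":[(0,6),(174,180)],"green":[(65,88)],"blue":[(100,120)],"yellow":[(21,30)]}
for n in L:
    m=camera_model(n);p=L[n]["p"];C=cloud(m,L[n]["d"])
    big=cv2.resize(p,None,fx=1,fy=1)
    hsv=cv2.cvtColor(p,cv2.COLOR_RGB2HSV)
    print(n,"bench z",np.median(C[...,2][(abs(C[...,2])<.03)]))
    for c,rs in R.items():
        k=np.zeros(p.shape[:2],bool)
        for a,b in rs:k|=(hsv[...,0]>=a)&(hsv[...,0]<=b)
        k&=(hsv[...,1]>110)&(hsv[...,2]>40)
        k&=(C[...,2]>.018)&(C[...,2]<.032)
        cs,_=cv2.findContours(k.astype(np.uint8),0,1)
        for q in cs:
            if cv2.contourArea(q)<60: continue
            w=ray(m,q[:,0],.024)
            r=cv2.minAreaRect((w*1000).astype(np.float32)); print(c,np.round(r[0],1),np.round(r[1],1),round(r[2],1),"px",q[:,0].mean(0).round(), 'z',np.median(C[...,2][k]).round(4))
    # tall things
    for nm,zr in (("tall",(.034,.2)),):
        k=((C[...,2]>zr[0])&(C[...,2]<zr[1])&(C[...,0]>.1)&(abs(C[...,1])<.6)).astype(np.uint8)
        N,lab,st,ce=cv2.connectedComponentsWithStats(k)
        for i in range(1,N):
            if st[i,4]<80: continue
            P=C[lab==i]; zt=np.percentile(P[:,2],97); T=P[P[:,2]>zt-.01]
            print("tall px",ce[i].round(),st[i,4],"top z",zt.round(3),"top bbox ctr",((T.min(0)+T.max(0))/2)[:2].round(3),"size",(T.max(0)-T.min(0))[:2].round(3))
E
```

```text
top bench z 0.0009371116207241847
red [ 615.4 -168. ] [40.8 43.1] 43.2 px [340. 184.] z 0.0242
blue [285.2 586.6] [10.3 80.5] 8.5 px [ 23. 334.] z 0.0287
blue [ 298.8 -521.3] [  9.6 296.6] 89.8 px [498. 315.] z 0.0287
blue [397.3 542.3] [219.7  79.2] 10.8 px [ 48. 279.] z 0.0287
blue [480.2  26.6] [47.5 28.3] 32.2 px [260. 243.] z 0.0287
yellow [620.2  79.1] [36.8 35.3] 69.6 px [237. 186.] z 0.0249
tall px [471.  84.] 6820 top z 0.11 top bbox ctr [ 0.833 -0.492] size [0.216 0.216]
tall px [ 34. 127.] 5268 top z 0.084 top bbox ctr [0.766 0.551] size [0.249 0.098]
tall px [294. 111.] 513 top z 0.092 top bbox ctr [ 0.78  -0.062] size [0.068 0.065]
tall px [203. 118.] 566 top z 0.044 top bbox ctr [0.786 0.158] size [0.095 0.095]
tall px [399. 147.] 574 top z 0.118 top bbox ctr [ 0.682 -0.291] size [0.057 0.058]
tall px [445. 155.] 1058 top z 0.103 top bbox ctr [ 0.67  -0.411] size [0.064 0.066]
tall px [523. 169.] 1607 top z 0.131 top bbox ctr [ 0.629 -0.57 ] size [0.079 0.06 ]
tall px [122. 211.] 648 top z 0.041 top bbox ctr [0.565 0.321] size [0.226 0.177]
tall px [291. 212.] 656 top z
[... 870 characters left out ...]
 0.502 -0.341] size [0.043 0.039]
tall px [ 92. 200.] 4760 top z 0.111 top bbox ctr [ 0.836 -0.49 ] size [0.216 0.219]
tall px [160. 176.] 1209 top z 0.118 top bbox ctr [ 0.684 -0.288] size [0.06  0.058]
tall px [279. 200.] 646 top z 0.103 top bbox ctr [ 0.552 -0.045] size [0.06  0.057]
tall px [405. 288.] 576 top z 0.04 top bbox ctr [0.567 0.323] size [0.229 0.176]
tall px [515. 273.] 1825 top z 0.041 top bbox ctr [0.392 0.56 ] size [0.204 0.081]
tall px [223. 259.] 593 top z 0.092 top bbox ctr [ 0.782 -0.058] size [0.067 0.067]
tall px [295. 314.] 580 top z 0.044 top bbox ctr [0.789 0.16 ] size [0.096 0.095]
tall px [467. 388.] 3660 top z 0.084 top bbox ctr [0.74  0.555] size [0.183 0.09 ]
```

Run:
```python
import cv2
p=cv2.imread("pics/top0.png")
cv2.imwrite("pics/top0a.png",cv2.resize(p[130:270,370:470],None,fx=4,fy=4,interpolation=cv2.INTER_CUBIC))
cv2.imwrite("pics/top0b.png",cv2.resize(p[150:270,90:270],None,fx=4,fy=4,interpolation=cv2.INTER_CUBIC))
```

```text
(no output)
```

View pics/top0a.png

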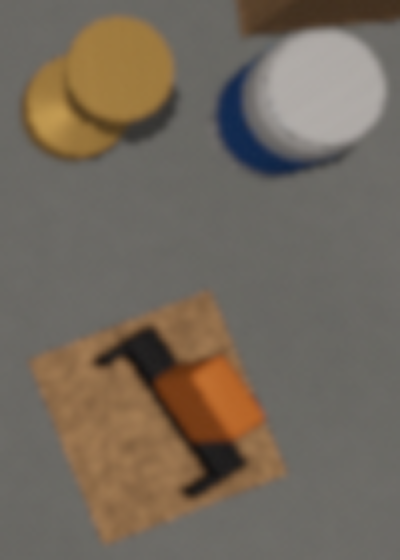

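View pics/top0b.png

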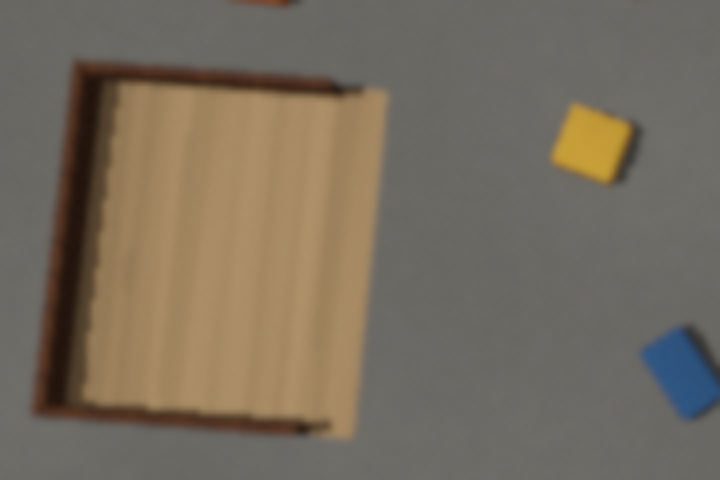

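Run:
```python
from bench import *
from h import *
for n in("top","scene"):
    D=np.load(f"pics/{n}0.npz");m=camera_model(n);p=D["p"];C=cloud(m,D["d"]);hsv=cv2.cvtColor(p,cv2.COLOR_RGB2HSV).astype(int)
    H,S,V=[hsv[...,i] for i in range(3)]
    X,Y,Z=[C[...,i] for i in range(3)]
    def rect(k,z,nm,amin=60):
        cs,_=cv2.findContours(k.astype(np.uint8),0,1)
        for q in cs:
            if cv2.contourArea(q)<amin: continue
            w=ray(m,q[:,0],z);r=cv2.minAreaRect((w*1000).astype(np.float32))
            print(n,nm,np.round(r[0],1),np.round(r[1],1),round(r[2],1))
    near=lambda x,y,r:(np.hypot(X-x,Y-y)<r)
    rect(near(.57,.31,.16)&(Z>.032)&(Z<.05),.036,"traywall",200)
    rect((near(.57,.31,.17))&(Z<.013)&(H>8)&(H<25)&(S>60)&(V>90),.003,"trayfloor",500)
    rect(near(.5,-.34,.08)&(Z>.095)&(H<20)&(S>120),.103,"handle top",40)
    rect(near(.5,-.34,.12)&(Z<.012)&(H>5)&(H<25)&(S>70)&(V>90),.003,"mat",300)
    rect(near(.5,-.34,.1)&(Z>.02)&(Z<.036)&(V<60),.029,"head top",30)
    rect(near(.48,-.19,.06)&(Z>.015)&(Z<.035)&(S>60),.024,"green",60)
    rect(near(.69,-.28,.08)&(Z>.005)&(Z<.03)&(S>90),.0,"trophy base",40)
```

```text
top traywall [565. 322.] [156.2 214. ] 83.9
top trayfloor [562.6 301.2] [170.6 215. ] 83.9
top handle top [ 498.9 -341.8] [43.8 25.2] 31.8
top mat [ 492.3 -333.3] [120.7 122.6] 19.3
top head top [ 463.7 -353. ] [24.2 35.1] 28.6
top head top [ 524.2 -315.8] [27.3 35.8] 31.5
top green [ 474.9 -186.9] [32.2 44.5] 20.7
top trophy base [ 679.2 -288.4] [63.2 50.9] 39.9
scene traywall [567.4 323.4] [155.9 216.5] 84.0
scene trayfloor [563.9 306.2] [174.8 215.5] 84.0
scene handle top [ 505.3 -337.4] [47.8 24.9] 32.0
scene mat [ 493.  -332.3] [121.3 121.1] 19.5
scene head top [ 531.2 -317.3] [53.9 34.9] 53.9
scene green [ 480.3 -182.8] [41.4 45. ] 21.4
scene trophy base [ 680.  -295.6] [67.2 64. ] 56.8
```

>>> move_arm:
  rows:
    - [-0.355, -0.5, 0, 0, 0, 0, 1]
    - [-0.71, -1, 0, 0, 0, 0, 1]
    - [-0.71, -1, 0, 0, 0, 0, 1]

```text
clock: 0.52
ee_pos: [0.2069, 0.5042, 0.2302]
orientation: [[-0.96, 0.281, -0.001], [0.281, 0.96, -0.003], [0.0, -0.003, -1.0]]
contact_force: [-0.1, 0.5, 0.2]
finger_gap: 0.0856
```

>>> move_arm:
  rows:
    - [-0.355, -0.5, 0, 0, 0, 0, 1]
    - [-0.71, -1, 0, 0, 0, 0, 1]
    - [-0.71, -1, 0, 0, 0, 0, 1]

```text
clock: 0.9
ee_pos: [0.2392, 0.4132, 0.231]
orientation: [[-0.96, 0.282, -0.0], [0.282, 0.96, -0.001], [0.0, -0.001, -1.0]]
contact_force: [-0.2, 0.9, 0.3]
finger_gap: 0.0857
```

>>> move_arm:
  rows:
    - [-0.355, -0.5, 0, 0, 0, 0, 1]
    - [-0.71, -1, 0, 0, 0, 0, 1]
    - [-0.71, -1, 0, 0, 0, 0, 1]

```text
clock: 1.27
ee_pos: [0.2718, 0.3216, 0.2314]
orientation: [[-0.959, 0.282, 0.0], [0.282, 0.959, 0.001], [-0.0, 0.001, -1.0]]
contact_force: [-0.6, -0.0, 0.2]
finger_gap: 0.0852
```

>>> move_arm:
  rows:
    - [-0.355, -0.5, 0, 0, 0, 0, 1]
    - [-0.71, -1, 0, 0, 0, 0, 1]
    - [-0.71, -1, 0, 0, 0, 0, 1]

```text
clock: 1.65
ee_pos: [0.3046, 0.2293, 0.2317]
orientation: [[-0.959, 0.283, 0.001], [0.283, 0.959, 0.001], [-0.001, 0.001, -1.0]]
contact_force: [0.8, 0.7, 0.3]
finger_gap: 0.0857
```

>>> move_arm:
  rows:
    - [-0.355, -0.5, 0, 0, 0, 0, 1]
    - [-0.71, -1, 0, 0, 0, 0, 1]
    - [-0.71, -1, 0, 0, 0, 0, 1]

```text
clock: 2.02
ee_pos: [0.3372, 0.1366, 0.2319]
orientation: [[-0.959, 0.283, 0.002], [0.283, 0.959, 0.001], [-0.001, 0.001, -1.0]]
contact_force: [0.0, -0.1, 0.1]
finger_gap: 0.0855
```

>>> move_arm:
  rows:
    - [-0.355, -0.5, 0, 0, 0, 0, 1]
    - [-0.71, -1, 0, 0, 0, 0, 1]
    - [-0.71, -1, 0, 0, 0, 0, 1]

```text
clock: 2.4
ee_pos: [0.3696, 0.0441, 0.2318]
orientation: [[-0.959, 0.282, 0.002], [0.282, 0.959, 0.001], [-0.001, 0.001, -1.0]]
contact_force: [-0.1, -0.5, 0.2]
finger_gap: 0.0855
```

>>> move_arm:
  rows:
    - [-0.355, -0.5, 0, 0, 0, 0, 1]
    - [-0.71, -1, 0, 0, 0, 0, 1]
    - [-0.71, -1, 0, 0, 0, 0, 1]

```text
clock: 2.78
ee_pos: [0.4019, -0.0483, 0.2317]
orientation: [[-0.96, 0.281, 0.001], [0.281, 0.96, 0.001], [-0.001, 0.001, -1.0]]
contact_force: [-0.2, 0.4, -0.3]
finger_gap: 0.0851
```

>>> move_arm:
  rows:
    - [-0.355, -0.5, 0, 0, 0, 0, 1]
    - [-0.71, -1, 0, 0, 0, 0, 1]
    - [-0.71, -1, 0, 0, 0, 0, 1]

```text
clock: 3.15
ee_pos: [0.4341, -0.1406, 0.2314]
orientation: [[-0.96, 0.28, 0.001], [0.28, 0.96, 0.001], [-0.001, 0.001, -1.0]]
contact_force: [0.3, -1.6, -0.2]
finger_gap: 0.0854
```

>>> move_arm:
  rows:
    - [-0.355, -0.5, 0, 0, 0, 0, 1]
    - [-0.71, -1, 0, 0, 0, 0, 1]
    - [-0.71, -1, 0, 0, 0, 0, 1]

```text
clock: 3.52
ee_pos: [0.4662, -0.2331, 0.2312]
orientation: [[-0.96, 0.279, 0.001], [0.279, 0.96, 0.001], [-0.0, 0.001, -1.0]]
contact_force: [-0.5, 0.4, -0.2]
finger_gap: 0.0854
```

>>> move_arm:
  rows:
    - [0, 0, 0, 0, 0, -0.05, 1]
    - [0, 0, 0, 0, 0, -0.1, 1]
    - [0, 0, 0, 0, 0, -0.15, 1]
    - [0, 0, 0, 0, 0, -0.2, 1]
    - [0, 0, 0, 0, 0, -0.267, 1]
    - [0, 0, 0, 0, 0, -0.267, 1]
    - [0, 0, 0, 0, 0, -0.267, 1]
    - [0, 0, 0, 0, 0, -0.267, 1]

```text
clock: 4.53
ee_pos: [0.4645, -0.233, 0.2313]
orientation: [[-0.85, -0.527, -0.0], [-0.527, 0.85, 0.0], [-0.0, 0.0, -1.0]]
contact_force: [-0.4, 0.1, 0.1]
finger_gap: 0.0855
```

Run:
```python
from bench import *
from h import *
s=get_state();m=camera_model("wrist");p,d=camera("wrist");np.savez("pics/wrist1.npz",p=p,d=d);cv2.imwrite("pics/wrist1.png",p[:,:,::-1])
print(s["ee_pos"],s["orientation"].round(4).tolist())
C=cloud(m,d);X,Y,Z=[C[...,i] for i in range(3)]
hsv=cv2.cvtColor(p,cv2.COLOR_RGB2HSV).astype(int);H,S,V=[hsv[...,i] for i in range(3)]
near=np.hypot(X-.5,Y+.34)<.12
for nm,k,z in (("handle",near&(Z>.095)&(Z<.115)&(S>120),.103),("mat",near&(Z<.01)&(H>5)&(H<25)&(S>60)&(V>80),.003),("head",near&(Z>.02)&(Z<.036)&(V<70),.029),("green",(np.hypot(X-.478,Y+.185)<.06)&(Z>.018)&(Z<.032),.024)):
    cs,_=cv2.findContours(k.astype(np.uint8),0,1)
    for q in cs:
        if cv2.contourArea(q)<150: continue
        r=cv2.minAreaRect((ray(m,q[:,0],z)*1000).astype(np.float32));print(nm,np.round(r[0],1),np.round(r[1],1),round(r[2],1),"z",np.median(Z[k]).round(4))
```

```text
[ 0.464506   -0.2329962   0.23126385] [[-0.8497, -0.5273, -0.0001], [-0.5273, 0.8497, 0.0004], [-0.0001, 0.0004, -1.0]]
handle [ 498.4 -340.1] [43.6 25.7] 31.7 z 0.1035
mat [ 493.1 -331.9] [120.4 121.9] 19.2 z 0.0039
head [ 494.4 -333.1] [98.7 39.3] 31.8 z 0.0296
green [ 474.9 -186. ] [35.3 44.1] 20.9 z 0.0249
```

View pics/wrist1.png

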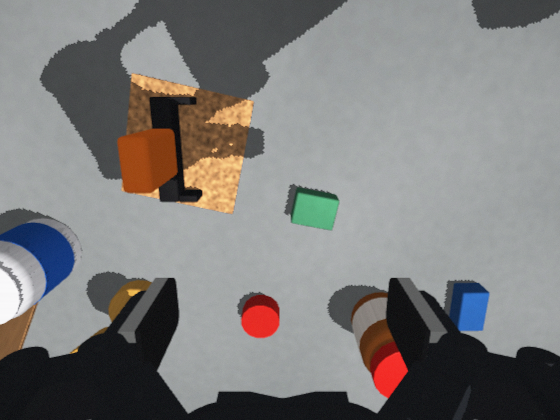

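>>> move_arm:
  rows:
    - [0.17, -0.5, 0, 0, 0, 0, 1]
    - [0.34, -1, 0, 0, 0, 0, 1]
    - [0.34, -1, 0, 0, 0, 0, 1]

```text
clock: 4.95
ee_pos: [0.484, -0.3188, 0.2314]
orientation: [[-0.851, -0.525, 0.001], [-0.525, 0.851, -0.001], [-0.0, -0.001, -1.0]]
contact_force: [-0.6, 0.4, -0.5]
finger_gap: 0.0857
```

>>> move_arm:
  rows:
    - [0, -0.37, 0, 0, 0, 0, 1]
    - [0, -0.37, 0.3, 0, 0, 0, 1]
    - [0, -0.37, 0.6, 0, 0, 0, 1]
    - [0, -0.37, 0.6, 0, 0, 0, 1]
    - [0, -0.37, 0.6, 0, 0, 0, 1]
    - [0, -0.37, 0.6, 0, 0, 0, 1]

```text
clock: 5.7
ee_pos: [0.5, -0.3417, 0.1849]
orientation: [[-0.849, -0.528, 0.002], [-0.528, 0.849, -0.002], [-0.001, -0.002, -1.0]]
contact_force: [-0.0, -1.2, 0.3]
finger_gap: 0.0854
```

>>> move_arm:
  rows:
    - [0, 0, 0.4, 0, 0, 0, 1]
    - [0, 0, 0.8, 0, 0, 0, 1]
    - [0, 0, 0.8, 0, 0, 0, 1]

```text
clock: 6.08
ee_pos: [0.4975, -0.3399, 0.1174]
orientation: [[-0.849, -0.528, -0.004], [-0.528, 0.849, 0.003], [0.002, 0.005, -1.0]]
contact_force: [-0.7, -1.7, 0.1]
finger_gap: 0.0853
```

>>> move_arm:
  rows:
    - [0, 0, 0.35, 0, 0, 0, 1]
    - [0, 0, 0.6, 0, 0, 0, 1]
    - [0, 0, 0.73, 0, 0, 0, 1]
    - [0, 0, 0.73, 0, 0, 0, 1]
    - [0, 0, 0.73, 0, 0, 0, 1]

```text
clock: 6.7
ee_pos: [0.4998, -0.3418, 0.0618]
orientation: [[-0.849, -0.528, 0.001], [-0.528, 0.849, -0.001], [-0.001, -0.002, -1.0]]
contact_force: [-0.5, -0.0, 0.0]
finger_gap: 0.0852
```

>>> move_arm:
  rows:
    - [0, 0, 0, 0, 0, 0, -1]
    - [0, 0, 0, 0, 0, 0, -1]
    - [0, 0, 0, 0, 0, 0, -1]
    - [0, 0, 0, 0, 0, 0, -1]
    - [0, 0, 0, 0, 0, 0, -1]
    - [0, 0, 0, 0, 0, 0, -1]
  newtons: 70

```text
clock: 7.45
ee_pos: [0.4994, -0.3416, 0.0611]
orientation: [[-0.849, -0.528, 0.001], [-0.528, 0.849, -0.001], [-0.0, -0.001, -1.0]]
contact_force: [1.2, -2.0, 1.0]
finger_gap: 0.0233
```

```bash
cat >> h.py <<'E'
def tn(x,y):
    a=np.radians(84);d=np.array([x-.566,y-.319]);t=np.array([np.cos(a),np.sin(a)]);n=np.array([-t[1],t[0]])
    return np.round([d@t,d@n],4)
E
python3 - <<'E'
from bench import *
from h import *
for n in("top","scene"):
    D=np.load(f"pics/{n}0.npz");m=camera_model(n);C=cloud(m,D["d"]);Z=C[...,2]
    k=((Z>.018)&(Z<.032)&(C[...,0]>.3)&(C[...,0]<.75)&(abs(C[...,1])<.45)).astype(np.uint8)
    cs,_=cv2.findContours(k,0,1)
    for q in cs:
        if cv2.contourArea(q)<60: continue
        r=cv2.minAreaRect((ray(m,q[:,0],.024)*1000).astype(np.float32));print(n,D["p"][q[0,0,1],q[0,0,0]],np.round(r[0]),np.round(r[1]),round(r[2]),tn(r[0][0]/1e3,r[0][1]/1e3))
E
```

```text
top [87 85 82] [373. 264.] [39. 39.] 45 [-0.0746  0.1862]
top [87 85 81] [374. 171.] [38. 39.] 27 [-0.167   0.1753]
top [80 96 82] [ 475. -187.] [34. 44.] 20 [-0.5126  0.0376]
top [ 88  94 103] [481.  28.] [50. 30.] 32 [-0.2987  0.0543]
top [107  79  54] [ 495. -336.] [101.  40.] 31 [-0.6587  0.0026]
top [155 131  85] [620.  79.] [38. 38.] 67 [-0.2329 -0.0791]
top [125  78  73] [ 616. -168.] [42. 42.] 24 [-0.4789 -0.1008]
top [57 34 21] [573. 393.] [ 11. 201.] 84 [0.074 0.001]
top [129 107  79] [ 675. -284.] [62. 46.] 40 [-0.588  -0.1718]
top [176 104  53] [734. 282.] [40. 37.] 82 [-0.0191 -0.1708]
top [166 103  66] [739.  49.] [40. 36.] 43 [-0.2503 -0.1999]
scene [220 122  71] [735. 285.] [38. 32.] 81 [-0.0157 -0.1717]
scene [44 27 21] [672. 312.] [156.   8.] 84 [ 0.0043 -0.1065]
scene [213 118  70] [742.  52.] [39. 37.] 40 [-0.2474 -0.2029]
scene [235 183  74] [624.  82.] [40. 39.] 69 [-0.2299 -0.0825]
scene [61 47 37] [466. 330.] [149.  12.] 85 [0.0008 0.1003]
scene [65 64 62] [377. 267.] [41. 40.] 44 [-0.0712  0.183 ]
scene [175  74  68] [ 621. -165.] [45. 40.] 37 [-0.4752 -0.1049]
scene [ 78 103 139] [483.  31.] [52. 29.] 32 [-0.2951  0.0519]
scene [15 14 16] [377. 175.] [42. 37.] 27 [-0.163   0.1731]
scene [199 147  80] [ 688. -284.] [58. 62.] 57 [-0.5869 -0.1839]
scene [ 89 123  97] [ 480. -184.] [40. 44.] 21 [-0.5088  0.0333]
scene [48 35 26] [ 523. -320.] [53. 36.] 39 [-0.6403 -0.0238]
```

>>> move_arm:
  rows:
    - [0, 0, -0.35, 0, 0, 0, -1]
    - [0, 0, -0.75, 0, 0, 0.03, -1]
    - [0, 0, -0.75, 0, 0, 0.08, -1]
    - [0, 0, -0.75, 0, 0, 0.13, -1]
    - [0, 0, -0.75, 0, 0, 0.18, -1]
    - [0, 0, -0.75, 0, 0, 0.21, -1]
    - [0, 0, -0.75, 0, 0, 0.21, -1]
    - [0, 0, -0.75, 0, 0, 0.21, -1]

```text
clock: 8.45
ee_pos: [0.4986, -0.3409, 0.1202]
orientation: [[-0.995, 0.102, -0.001], [0.102, 0.995, 0.001], [0.001, 0.001, -1.0]]
contact_force: [-0.3, 0.2, -3.1]
finger_gap: 0.0234
```

>>> move_arm:
  rows:
    - [0, 0.3, -0.4, 0, 0, 0, -1]
    - [-0.1, 0.6, -0.75, 0, 0, 0, -1]
    - [-0.2, 1, -0.75, 0, 0, 0, -1]
    - [-0.2, 1, -0.75, 0, 0, 0, -1]
    - [-0.2, 1, -0.75, 0, 0, 0, -1]

```text
clock: 9.07
ee_pos: [0.523, -0.2634, 0.1805]
orientation: [[-0.995, 0.102, -0.001], [0.102, 0.995, -0.0], [0.001, -0.0, -1.0]]
contact_force: [-0.4, -0.1, -2.7]
finger_gap: 0.0232
```

>>> move_arm:
  rows:
    - [-0.1, 0.5, 0, 0, 0, 0, -1]
    - [-0.19, 1, 0, 0, 0, 0, -1]
    - [-0.19, 1, 0, 0, 0, 0, -1]

```text
clock: 9.45
ee_pos: [0.5467, -0.1839, 0.1802]
orientation: [[-0.995, 0.101, -0.001], [0.101, 0.995, 0.001], [0.001, 0.001, -1.0]]
contact_force: [0.1, -0.5, -2.6]
finger_gap: 0.0232
```

>>> move_arm:
  rows:
    - [-0.1, 0.5, 0, 0, 0, 0, -1]
    - [-0.19, 1, 0, 0, 0, 0, -1]
    - [-0.19, 1, 0, 0, 0, 0, -1]

```text
clock: 9.82
ee_pos: [0.5704, -0.1066, 0.1805]
orientation: [[-0.995, 0.101, -0.0], [0.101, 0.995, 0.0], [0.0, 0.0, -1.0]]
contact_force: [-0.7, -0.6, -2.3]
finger_gap: 0.0236
```

>>> move_arm:
  rows:
    - [-0.1, 0.5, 0, 0, 0, 0, -1]
    - [-0.19, 1, 0, 0, 0, 0, -1]
    - [-0.19, 1, 0, 0, 0, 0, -1]

```text
clock: 10.2
ee_pos: [0.594, -0.0292, 0.1806]
orientation: [[-0.995, 0.102, 0.0], [0.102, 0.995, -0.0], [-0.0, -0.0, -1.0]]
contact_force: [-0.0, -0.1, -2.8]
finger_gap: 0.0234
```

>>> move_arm:
  rows:
    - [-0.14, 0.73, 0, 0, 0, 0, -1]
    - [-0.14, 0.73, 0, 0, 0, 0, -1]
    - [-0.14, 0.73, 0, 0, 0, 0, -1]
    - [-0.14, 0.73, 0, 0, 0, 0, -1]

```text
clock: 10.7
ee_pos: [0.6103, 0.0255, 0.1806]
orientation: [[-0.994, 0.105, -0.001], [0.105, 0.994, -0.001], [0.001, -0.001, -1.0]]
contact_force: [0.3, -0.8, -2.9]
finger_gap: 0.0233
```

Run:
```python
from bench import *
from h import *
s=get_state();print(s["ee_pos"],tn(*s["ee_pos"][:2]))
p,d=camera("top");cv2.imwrite("pics/top1.png",p[:,:,::-1])
m=camera_model("wrist");p,d=camera("wrist");cv2.imwrite("pics/wrist2.png",p[:,:,::-1])
C=cloud(m,d);Z=C[...,2];k=(Z>.018)&(Z<.032)&(np.hypot(C[...,0]-.62,C[...,1]-.08)<.05);P=C[k]
if k.any(): print(((P.min(0)+P.max(0))/2).round(4),tn(*((P.min(0)+P.max(0))/2)[:2]))
```

```text
[0.6102828  0.02550993 0.18058423] [-0.2873 -0.0747]
[0.6212 0.0811 0.0227] [-0.2308 -0.0797]
```

View pics/top1.png

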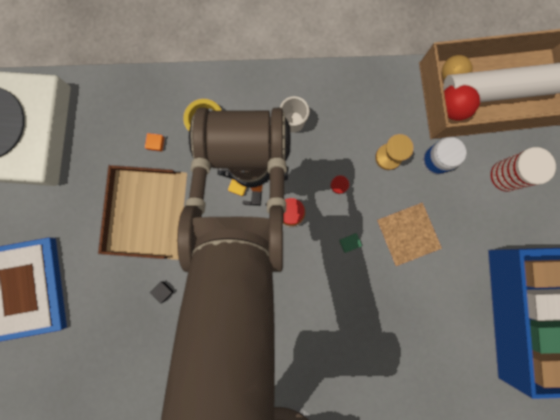

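View pics/wrist2.png

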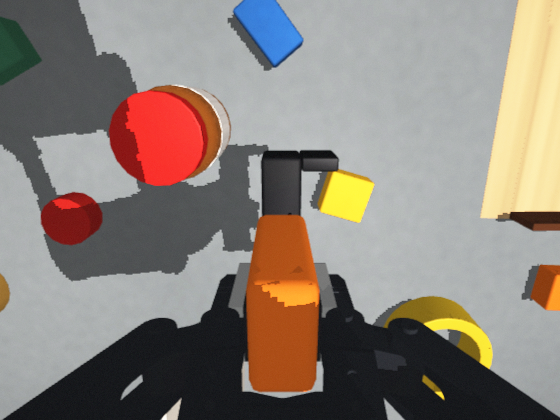

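>>> move_arm:
  rows:
    - [0, 0, 0.4, 0, 0, 0, -1]
    - [0, 0, 0.75, 0, 0, 0, -1]
    - [0, 0, 0.75, 0, 0, 0, -1]

```text
clock: 11.18
ee_pos: [0.6078, 0.0268, 0.1181]
orientation: [[-0.995, 0.104, -0.007], [0.104, 0.995, -0.0], [0.007, -0.001, -1.0]]
contact_force: [-0.2, -0.6, -2.8]
finger_gap: 0.0231
```

>>> move_arm:
  rows:
    - [0, 0, 0.3, 0, 0, 0, -1]
    - [0, 0, 0.6, 0, 0, 0, -1]
    - [0, 0, 0.72, 0, 0, 0, -1]
    - [0, 0, 0.72, 0, 0, 0, -1]
    - [0, 0, 0.72, 0, 0, 0, -1]

```text
clock: 11.8
ee_pos: [0.6121, 0.0274, 0.0648]
orientation: [[-0.995, 0.104, 0.003], [0.104, 0.995, -0.0], [-0.003, 0.0, -1.0]]
contact_force: [-0.5, -0.3, -2.4]
finger_gap: 0.0234
```

>>> move_arm:
  rows:
    - [0, 0.2, 0, 0, 0, 0, -1]
    - [0, 0.4, 0, 0, 0, 0, -1]
    - [0.05, 0.6, 0, 0, 0, 0, -1]
    - [0.1, 0.8, 0, 0, 0, 0, -1]
    - [0.18, 1, 0, 0, 0, 0, -1]

```text
clock: 12.42
ee_pos: [0.6043, 0.11, 0.0632]
orientation: [[-0.995, 0.103, -0.0], [0.103, 0.995, 0.0], [0.0, 0.0, -1.0]]
contact_force: [0.2, -0.2, -3.2]
finger_gap: 0.023
```

>>> move_arm:
  rows:
    - [0.06, 0.2, 0, 0, 0, 0, -1]
    - [0.12, 0.4, 0, 0, 0, 0, -1]
    - [0.18, 0.6, 0, 0, 0, 0, -1]
    - [0.23, 0.8, 0, 0, 0, 0, -1]
    - [0.23, 1, 0, 0, 0, 0, -1]
    - [0.23, 1, 0, 0, 0, 0, -1]
    - [0.23, 1, 0, 0, 0, 0, -1]

```text
clock: 13.3
ee_pos: [0.5944, 0.1902, 0.063]
orientation: [[-0.995, 0.103, -0.001], [0.103, 0.995, -0.0], [0.001, -0.0, -1.0]]
contact_force: [0.5, -0.3, -2.7]
finger_gap: 0.0233
```

Run:
```python
from bench import *
from h import *
s=get_state();print(s["ee_pos"],tn(*s["ee_pos"][:2]),s["contact_force"])
p,d=camera("scene");cv2.imwrite("pics/s1.png",p[:,:,::-1])
p,d=camera("wrist");cv2.imwrite("pics/wrist3.png",p[:,:,::-1])
```

```text
[0.59439062 0.19020686 0.06299936] [-0.1251 -0.0417] [ 0.53178901 -0.31294096 -2.65911183]
```

View pics/wrist3.png

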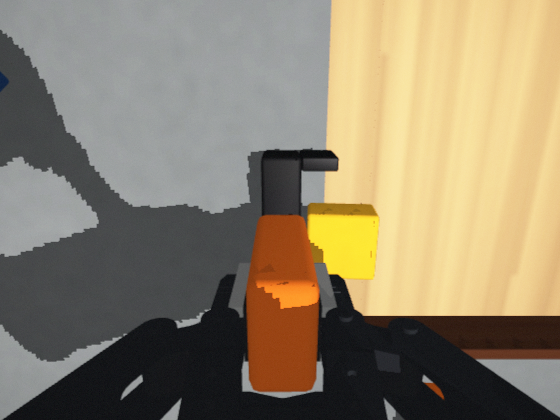

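>>> move_arm:
  rows:
    - [0, 0.2, -0.015, 0, 0, 0, -1]
    - [0, 0.4, -0.02, 0, 0, 0, -1]
    - [0, 0.6, -0.02, 0, 0, 0, -1]
    - [0, 0.8, -0.02, 0, 0, 0, -1]
    - [0, 1, -0.02, 0, 0, 0, -1]

```text
clock: 14.02
ee_pos: [0.603, 0.271, 0.0648]
orientation: [[-0.995, 0.103, -0.0], [0.103, 0.995, -0.0], [0.0, -0.0, -1.0]]
contact_force: [-1.0, -0.4, -2.0]
finger_gap: 0.0234
```

>>> move_arm:
  rows:
    - [0, 0.2, 0, 0, 0, 0, -1]
    - [0, 0.4, 0, 0, 0, 0, -1]
    - [0, 0.6, 0, 0, 0, 0, -1]
    - [0, 0.68, 0, 0, 0, 0, -1]
    - [0, 0.68, 0, 0, 0, 0, -1]
    - [0, 0.68, 0, 0, 0, 0, -1]

```text
clock: 14.78
ee_pos: [0.6084, 0.3232, 0.0647]
orientation: [[-0.995, 0.104, -0.001], [0.104, 0.995, -0.001], [0.0, -0.001, -1.0]]
contact_force: [0.3, -0.0, -2.5]
finger_gap: 0.0229
```

Run:
```python
from bench import *
from h import *
s=get_state();print(s["ee_pos"],tn(*s["ee_pos"][:2]),s["contact_force"])
p,d=camera("wrist");cv2.imwrite("pics/wrist4.png",p[:,:,::-1])
```

```text
[0.60843914 0.32320584 0.06470295] [ 0.0086 -0.0418] [ 0.25747331 -0.04563415 -2.50741741]
```

View pics/wrist4.png

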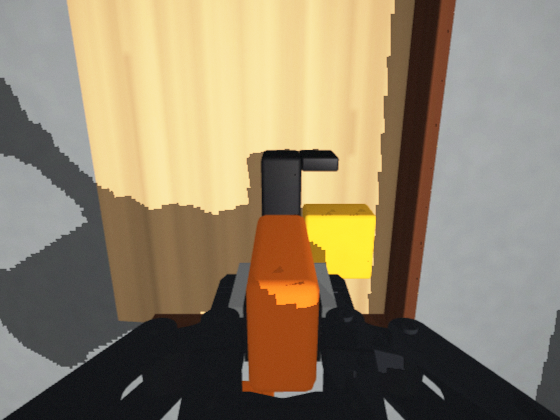

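>>> move_arm:
  rows:
    - [0, 0, -0.3, 0, 0, 0, -1]
    - [0, 0, -0.5, 0, 0, 0, -1]
    - [0, -0.3, -0.5, 0, 0, 0, -1]
    - [0.1, -0.65, -0.5, 0, 0, 0, -1]
    - [0.23, -1, -0.5, 0, 0, 0, -1]

```text
clock: 15.45
ee_pos: [0.581, 0.2435, 0.1042]
orientation: [[-0.995, 0.104, -0.001], [0.104, 0.995, -0.001], [0.001, -0.001, -1.0]]
contact_force: [0.4, 0.9, -2.2]
finger_gap: 0.023
```

>>> move_arm:
  rows:
    - [0.12, -0.5, 0, 0, 0, 0, -1]
    - [0.23, -1, 0, 0, 0, 0, -1]
    - [0.23, -1, 0, 0, 0, 0, -1]

```text
clock: 15.82
ee_pos: [0.5528, 0.1644, 0.1037]
orientation: [[-0.994, 0.107, -0.004], [0.107, 0.994, -0.002], [0.004, -0.002, -1.0]]
contact_force: [0.3, 0.8, -3.2]
finger_gap: 0.0232
```

>>> move_arm:
  rows:
    - [0.12, -0.5, 0, 0, 0, -0.04, -1]
    - [0.23, -1, 0, 0, 0, -0.09, -1]
    - [0.23, -1, 0, 0, 0, -0.14, -1]
    - [0.23, -1, 0, 0, 0, -0.19, -1]
    - [0.23, -1, 0, 0, 0, -0.211, -1]
    - [0.23, -1, 0, 0, 0, -0.211, -1]
    - [0.23, -1, 0, 0, 0, -0.211, -1]

```text
clock: 16.7
ee_pos: [0.5288, 0.0907, 0.1048]
orientation: [[-0.848, -0.53, 0.0], [-0.53, 0.848, -0.0], [-0.0, -0.0, -1.0]]
contact_force: [0.5, -0.9, -1.8]
finger_gap: 0.0231
```

Run:
```python
from bench import *
from h import *
s=get_state();print(s["ee_pos"],tn(*s["ee_pos"][:2]),np.degrees(np.arctan2(s["orientation"][1,1],s["orientation"][0,1])))
m=camera_model("wrist");p,d=camera("wrist");cv2.imwrite("pics/wrist5.png",p[:,:,::-1])
C=cloud(m,d);Z=C[...,2];k=((Z>.016)&(Z<.032)&(np.hypot(C[...,0]-.483,C[...,1]-.03)<.05)).astype(np.uint8)
for q in cv2.findContours(k,0,1)[0]:
    if cv2.contourArea(q)<100: continue
    r=cv2.minAreaRect((ray(m,q[:,0],.024)*1000).astype(np.float32));print(r,tn(r[0][0]/1e3,r[0][1]/1e3))
```

```text
[0.52882249 0.09069644 0.10480212] [-0.2309  0.0131] 121.98217338774606
((480.91485595703125, 30.04633903503418), (49.7661018371582, 30.2106876373291), 32.69010543823242) [-0.2963  0.0544]
```

View pics/wrist5.png

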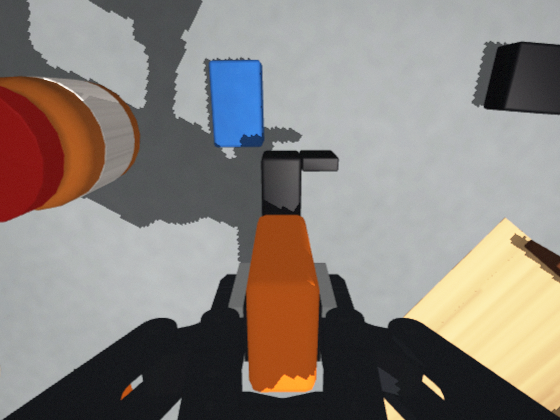

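>>> move_arm:
  rows:
    - [0.45, -0.37, 0, 0, 0, 0, -1]
    - [0.9, -0.74, 0, 0, 0, 0, -1]
    - [0.9, -0.74, 0, 0, 0, 0, -1]
    - [0.9, -0.74, 0.25, 0, 0, 0, -1]
    - [0.9, -0.74, 0.52, 0, 0, 0, -1]
    - [0.9, -0.74, 0.52, 0, 0, 0, -1]
    - [0.9, -0.74, 0.52, 0, 0, 0, -1]

```text
clock: 17.62
ee_pos: [0.5, 0.0028, 0.0638]
orientation: [[-0.847, -0.531, 0.001], [-0.531, 0.847, 0.0], [-0.001, -0.001, -1.0]]
contact_force: [-0.2, 0.4, -2.8]
finger_gap: 0.0231
```

>>> move_arm:
  rows:
    - [0, 0.15, 0, 0, 0, 0, -1]
    - [0, 0.3, 0, 0, 0, 0.02, -1]
    - [-0.05, 0.45, 0, 0, 0, 0.06, -1]
    - [-0.1, 0.6, 0, 0, 0, 0.1, -1]
    - [-0.17, 0.75, 0, 0, 0, 0.14, -1]
    - [-0.27, 0.9, 0, 0, 0, 0.18, -1]
    - [-0.27, 0.9, 0, 0, 0, 0.211, -1]
    - [-0.27, 0.9, 0, 0, 0, 0.211, -1]

```text
clock: 18.62
ee_pos: [0.4794, 0.0756, 0.064]
orientation: [[-0.995, 0.102, 0.001], [0.102, 0.995, 0.0], [-0.001, 0.0, -1.0]]
contact_force: [-0.0, -0.1, -3.6]
finger_gap: 0.0236
```

Run:
```python
from bench import *
from h import *
s=get_state();print(s["ee_pos"],tn(*s["ee_pos"][:2]),np.degrees(np.arctan2(s["orientation"][1,1],s["orientation"][0,1])))
p,d=camera("wrist");cv2.imwrite("pics/wrist6.png",p[:,:,::-1])
```

```text
[0.47940054 0.07562882 0.06399859] [-0.2511  0.0607] 84.16689835943684
```

View pics/wrist6.png

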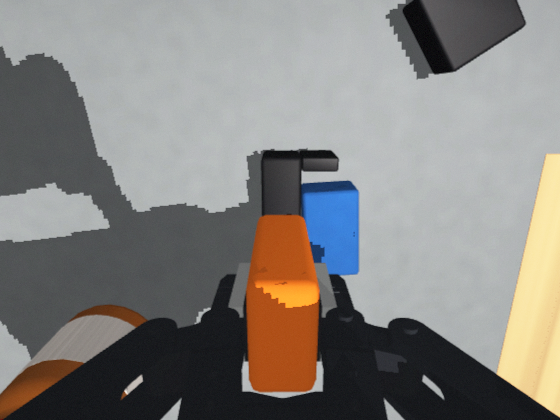

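>>> move_arm:
  rows:
    - [0, 0.2, 0, 0, 0, 0, -1]
    - [-0.05, 0.4, 0, 0, 0, 0, -1]
    - [-0.1, 0.6, 0, 0, 0, 0, -1]
    - [-0.15, 0.8, 0, 0, 0, 0, -1]
    - [-0.19, 1, 0, 0, 0, 0, -1]

```text
clock: 19.3
ee_pos: [0.5032, 0.1542, 0.0632]
orientation: [[-0.995, 0.103, 0.0], [0.103, 0.995, 0.0], [-0.0, 0.0, -1.0]]
contact_force: [-0.6, -0.7, -2.2]
finger_gap: 0.0232
```

>>> move_arm:
  rows:
    - [0, 0.2, 0, 0, 0, 0, -1]
    - [0, 0.4, 0, 0, 0, 0, -1]
    - [0, 0.6, 0, 0, 0, 0, -1]
    - [0, 0.8, -0.01, 0, 0, 0, -1]
    - [0, 1, -0.015, 0, 0, 0, -1]

```text
clock: 19.92
ee_pos: [0.511, 0.2338, 0.0644]
orientation: [[-0.995, 0.104, -0.0], [0.104, 0.995, 0.0], [0.0, 0.0, -1.0]]
contact_force: [0.8, -0.1, -2.4]
finger_gap: 0.023
```

>>> move_arm:
  rows:
    - [0, 0.2, 0, 0, 0, 0, -1]
    - [0, 0.4, 0, 0, 0, 0, -1]
    - [0, 0.6, 0, 0, 0, 0, -1]
    - [0, 0.8, 0, 0, 0, 0, -1]
    - [0, 0.98, 0, 0, 0, 0, -1]
    - [0, 0.98, 0, 0, 0, 0, -1]
    - [0, 0.98, 0, 0, 0, 0, -1]

```text
clock: 20.8
ee_pos: [0.5189, 0.3101, 0.0643]
orientation: [[-0.995, 0.103, -0.001], [0.103, 0.995, -0.001], [0.001, -0.001, -1.0]]
contact_force: [-0.7, 0.0, -2.9]
finger_gap: 0.0236
```

Run:
```python
from bench import *
from h import *
s=get_state();print(s["ee_pos"],tn(*s["ee_pos"][:2]),s["contact_force"])
m=camera_model("wrist");p,d=camera("wrist");cv2.imwrite("pics/wrist7.png",p[:,:,::-1])
```

```text
[0.518853   0.31010018 0.06427408] [-0.0138  0.046 ] [-0.73929833  0.03328998 -2.8737912 ]
```

View pics/wrist7.png

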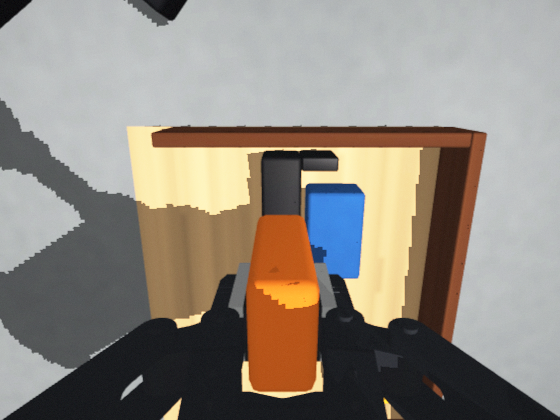

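>>> move_arm:
  rows:
    - [0, 0, -0.4, 0, 0, 0, -1]
    - [0, -0.2, -0.8, 0, 0, 0, -1]
    - [-0.1, -0.5, -1, 0, 0, 0, -1]
    - [-0.29, -1, -1, 0, 0, 0, -1]

```text
clock: 21.35
ee_pos: [0.5353, 0.2285, 0.1469]
orientation: [[-0.995, 0.102, 0.004], [0.102, 0.995, 0.002], [-0.004, 0.002, -1.0]]
contact_force: [0.8, 0.2, -3.3]
finger_gap: 0.0232
```

>>> move_arm:
  rows:
    - [-0.14, -0.5, -0.3, 0, 0, 0, -1]
    - [-0.29, -1, -0.45, 0, 0, 0, -1]
    - [-0.29, -1, -0.45, 0, 0, 0, -1]

```text
clock: 21.72
ee_pos: [0.55, 0.1433, 0.182]
orientation: [[-0.994, 0.108, 0.003], [0.108, 0.994, -0.0], [-0.003, -0.0, -1.0]]
contact_force: [0.8, 0.3, -3.4]
finger_gap: 0.0234
```

>>> move_arm:
  rows:
    - [-0.14, -0.5, 0, 0, 0, 0, -1]
    - [-0.29, -1, 0, 0, 0, 0, -1]
    - [-0.29, -1, 0, 0, 0, 0, -1]

```text
clock: 22.1
ee_pos: [0.5634, 0.0624, 0.18]
orientation: [[-0.994, 0.107, -0.001], [0.107, 0.994, -0.0], [0.001, -0.001, -1.0]]
contact_force: [0.6, 0.1, -3.1]
finger_gap: 0.0233
```

>>> move_arm:
  rows:
    - [-0.14, -0.5, 0, 0, 0, 0, -1]
    - [-0.29, -1, 0, 0, 0, 0, -1]
    - [-0.29, -1, 0, 0, 0, 0, -1]

```text
clock: 22.48
ee_pos: [0.5784, -0.0188, 0.1801]
orientation: [[-0.994, 0.106, -0.0], [0.106, 0.994, -0.0], [0.0, -0.0, -1.0]]
contact_force: [0.1, 0.5, -2.8]
finger_gap: 0.0231
```

>>> move_arm:
  rows:
    - [-0.14, -0.5, 0, 0, 0, 0, -1]
    - [-0.29, -1, 0, 0, 0, 0, -1]
    - [-0.29, -1, 0, 0, 0, 0, -1]

```text
clock: 22.85
ee_pos: [0.5934, -0.1003, 0.1802]
orientation: [[-0.994, 0.106, 0.0], [0.106, 0.994, 0.0], [-0.0, 0.0, -1.0]]
contact_force: [-0.6, 1.1, -3.1]
finger_gap: 0.0234
```

>>> move_arm:
  rows:
    - [-0.14, -0.5, 0, 0, 0, 0, -1]
    - [-0.29, -1, 0, 0, 0, 0, -1]
    - [-0.29, -1, 0, 0, 0, 0, -1]

```text
clock: 23.22
ee_pos: [0.6083, -0.182, 0.1802]
orientation: [[-0.994, 0.105, 0.0], [0.105, 0.994, 0.0], [-0.0, 0.0, -1.0]]
contact_force: [0.3, 0.5, -2.9]
finger_gap: 0.0229
```

>>> move_arm:
  rows:
    - [-0.15, -0.45, 0, 0, 0, 0, -1]
    - [-0.15, -0.45, 0, 0, 0, 0, -1]
    - [-0.15, -0.45, 0, 0, 0, 0, -1]

```text
clock: 23.6
ee_pos: [0.6157, -0.2162, 0.1798]
orientation: [[-0.995, 0.103, -0.002], [0.103, 0.995, 0.002], [0.002, 0.002, -1.0]]
contact_force: [-0.2, 0.1, -3.0]
finger_gap: 0.0234
```

Run:
```python
from bench import *
from h import *
s=get_state();print(s["ee_pos"],tn(*s["ee_pos"][:2]),np.degrees(np.arctan2(s["orientation"][1,1],s["orientation"][0,1])))
m=camera_model("wrist");p,d=camera("wrist");cv2.imwrite("pics/wrist8.png",p[:,:,::-1])
C=cloud(m,d);Z=C[...,2]
for x,y in((.618,-.167),(.477,-.185)):
  k=((Z>.016)&(Z<.032)&(np.hypot(C[...,0]-x,C[...,1]-y)<.05)).astype(np.uint8)
  for q in cv2.findContours(k,0,1)[0]:
    if cv2.contourArea(q)<200: continue
    r=cv2.minAreaRect((ray(m,q[:,0],.024)*1000).astype(np.float32));print(r,tn(r[0][0]/1e3,r[0][1]/1e3))
```

```text
[ 0.61565103 -0.21619896  0.17984695] [-0.5271 -0.1053] 84.10314662961095
((617.7484130859375, -166.10511779785156), (42.25274658203125, 43.31376647949219), 21.33645248413086) [-0.477  -0.1022]
((477.733642578125, -185.33753967285156), (32.575172424316406, 44.47377014160156), 19.9925594329834) [-0.5108  0.0351]
```

View pics/wrist8.png

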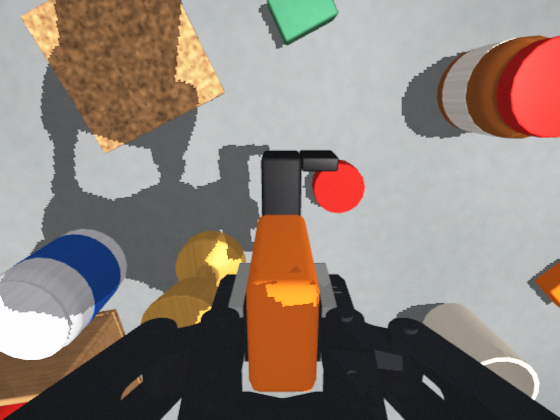

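>>> move_arm:
  rows:
    - [0, 0, 0.4, 0, 0, 0, -1]
    - [0, 0, 0.75, 0, 0, 0, -1]
    - [0, 0, 0.75, 0, 0, 0, -1]

```text
clock: 24.02
ee_pos: [0.6132, -0.2157, 0.1172]
orientation: [[-0.995, 0.102, -0.007], [0.102, 0.995, 0.004], [0.008, 0.003, -1.0]]
contact_force: [-0.1, 0.2, -2.7]
finger_gap: 0.0232
```

>>> move_arm:
  rows:
    - [0, 0, 0.3, 0, 0, 0, -1]
    - [0, 0, 0.6, 0, 0, 0, -1]
    - [0, 0, 0.71, 0, 0, 0, -1]
    - [0, 0, 0.71, 0, 0, 0, -1]
    - [0, 0, 0.71, 0, 0, 0, -1]

```text
clock: 24.65
ee_pos: [0.6174, -0.2188, 0.0653]
orientation: [[-0.995, 0.103, 0.003], [0.103, 0.995, -0.001], [-0.003, -0.001, -1.0]]
contact_force: [0.8, -0.3, -2.1]
finger_gap: 0.0233
```

>>> move_arm:
  rows:
    - [0, 0.2, 0, 0, 0, 0, -1]
    - [-0.03, 0.4, 0, 0, 0, 0, -1]
    - [-0.07, 0.6, 0, 0, 0, 0, -1]
    - [-0.12, 0.8, 0, 0, 0, 0, -1]
    - [-0.15, 1, 0, 0, 0, 0, -1]

```text
clock: 25.28
ee_pos: [0.6369, -0.1388, 0.0637]
orientation: [[-0.995, 0.103, 0.0], [0.103, 0.995, -0.0], [-0.0, -0.0, -1.0]]
contact_force: [-1.1, -1.2, -2.5]
finger_gap: 0.0233
```

Run:
```python
from bench import *
from h import *
s=get_state();print(s["ee_pos"],tn(*s["ee_pos"][:2]),s["contact_force"])
m=camera_model("wrist");p,d=camera("wrist");cv2.imwrite("pics/wrist9.png",p[:,:,::-1])
C=cloud(m,d);Z=C[...,2];k=(Z>.06)&(Z<.12)&(np.hypot(C[...,0]-.55,C[...,1]+.046)<.06);P=C[k]
if k.any(): print(P.min(0).round(3),P.max(0).round(3))
```

```text
[ 0.63687795 -0.13877332  0.06371351] [-0.4479 -0.1183] [-1.11844865 -1.19596761 -2.49178403]
[ 0.532 -0.078  0.06 ] [ 0.583 -0.04   0.103]
```

View pics/wrist9.png

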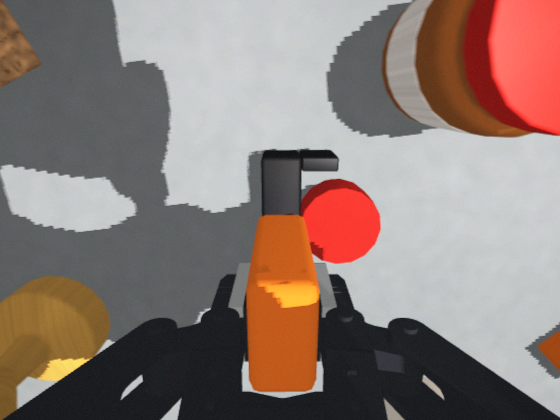

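>>> move_arm:
  rows:
    - [0, 0.2, 0, 0, 0, 0, -1]
    - [0, 0.4, 0, 0, 0, 0, -1]
    - [0, 0.6, 0, 0, 0, 0, -1]
    - [0, 0.8, 0, 0, 0, 0, -1]
    - [0, 1, 0, 0, 0, 0, -1]

```text
clock: 25.95
ee_pos: [0.6447, -0.0595, 0.0637]
orientation: [[-0.995, 0.103, -0.0], [0.103, 0.995, 0.0], [0.0, 0.0, -1.0]]
contact_force: [0.1, -0.7, -3.7]
finger_gap: 0.0232
```

>>> move_arm:
  rows:
    - [0, 0.2, 0, 0, 0, 0, -1]
    - [0, 0.4, 0, 0, 0, 0, -1]
    - [0, 0.6, 0, 0, 0, 0, -1]
    - [0.06, 0.8, 0, 0, 0, 0, -1]
    - [0.12, 1, 0, 0, 0, 0, -1]

```text
clock: 26.58
ee_pos: [0.6429, 0.021, 0.0636]
orientation: [[-0.995, 0.104, -0.0], [0.104, 0.995, -0.0], [0.0, -0.0, -1.0]]
contact_force: [0.2, -0.4, -2.8]
finger_gap: 0.0229
```

>>> move_arm:
  rows:
    - [0.08, 0.2, 0, 0, 0, 0, -1]
    - [0.16, 0.4, 0, 0, 0, 0, -1]
    - [0.24, 0.6, 0, 0, 0, 0, -1]
    - [0.32, 0.8, 0, 0, 0, 0, -1]
    - [0.41, 1, 0, 0, 0, 0, -1]

```text
clock: 27.2
ee_pos: [0.6187, 0.104, 0.0637]
orientation: [[-0.995, 0.104, 0.0], [0.104, 0.995, 0.0], [-0.0, 0.0, -1.0]]
contact_force: [0.1, -0.1, -2.6]
finger_gap: 0.0232
```

>>> move_arm:
  rows:
    - [0.08, 0.2, 0, 0, 0, 0, -1]
    - [0.16, 0.4, 0, 0, 0, 0, -1]
    - [0.24, 0.6, 0, 0, 0, 0, -1]
    - [0.32, 0.8, 0, 0, 0, 0, -1]
    - [0.4, 0.95, 0, 0, 0, 0, -1]
    - [0.4, 0.95, 0, 0, 0, 0, -1]

```text
clock: 27.95
ee_pos: [0.5944, 0.183, 0.0636]
orientation: [[-0.995, 0.102, -0.0], [0.102, 0.995, 0.0], [0.0, -0.0, -1.0]]
contact_force: [0.5, 0.6, -3.1]
finger_gap: 0.0234
```

Run:
```python
from bench import *
from h import *
s=get_state();print(s["ee_pos"],tn(*s["ee_pos"][:2]),s["contact_force"])
m=camera_model("wrist");p,d=camera("wrist");cv2.imwrite("pics/wrist10.png",p[:,:,::-1])
```

```text
[0.59443551 0.18296016 0.06356657] [-0.1323 -0.0425] [ 0.52972244  0.57788677 -3.13345448]
```

View pics/wrist10.png

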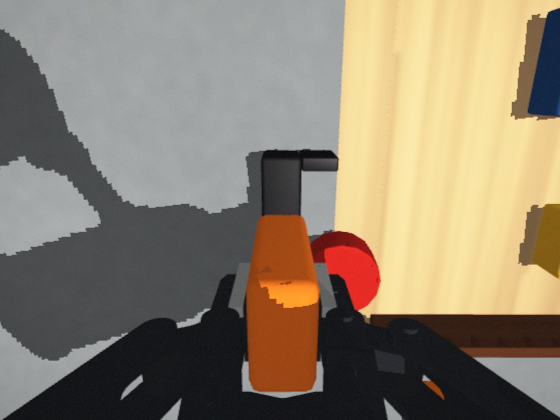

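Red is against the -n cheek, in line with yellow. I push it in with the origin going to t ≈ -0.045.

>>> move_arm:
  rows:
    - [0, 0.2, -0.01, 0, 0, 0, -1]
    - [0, 0.4, -0.015, 0, 0, 0, -1]
    - [0, 0.6, -0.015, 0, 0, 0, -1]
    - [0, 0.8, -0.015, 0, 0, 0, -1]
    - [0, 0.95, -0.015, 0, 0, 0, -1]
    - [0, 1, -0.015, 0, 0, 0, -1]
    - [0, 1, -0.015, 0, 0, 0, -1]

```text
clock: 28.88
ee_pos: [0.6032, 0.2616, 0.0648]
orientation: [[-0.995, 0.103, -0.0], [0.103, 0.995, -0.0], [0.0, -0.0, -1.0]]
contact_force: [-0.6, -0.5, -3.1]
finger_gap: 0.0234
```

Run:
```python
from bench import *
from h import *
s=get_state();print(s["ee_pos"],tn(*s["ee_pos"][:2]),s["contact_force"])
m=camera_model("wrist");p,d=camera("wrist");cv2.imwrite("pics/wrist11.png",p[:,:,::-1])
```

```text
[0.60321039 0.26161845 0.06475435] [-0.0532 -0.043 ] [-0.62445046 -0.51163242 -3.05799796]
```

View pics/wrist11.png

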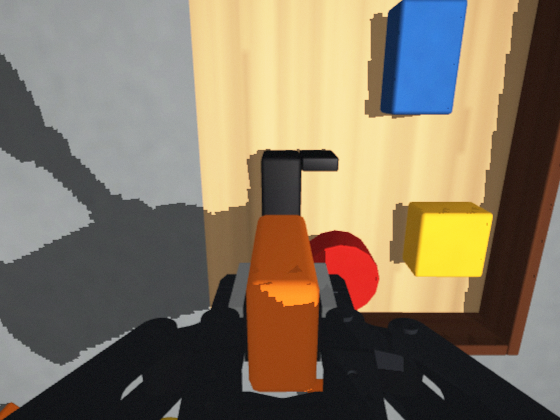

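>>> move_arm:
  rows:
    - [0, 0.08, 0, 0, 0, 0, -1]
    - [0, 0.15, 0, 0, 0, 0, -1]
    - [0, 0.15, 0, 0, 0, 0, -1]
    - [0, 0.15, -0.4, 0, 0, 0, -1]
    - [0, 0.1, -0.8, 0, 0, 0, -1]
    - [0, -0.3, -1, 0, 0, 0, -1]
    - [0, -0.85, -1, 0, 0, 0, -1]

```text
clock: 29.8
ee_pos: [0.5981, 0.1943, 0.1476]
orientation: [[-0.995, 0.101, 0.006], [0.101, 0.995, 0.001], [-0.005, 0.002, -1.0]]
contact_force: [0.5, -1.0, -2.5]
finger_gap: 0.0233
```

>>> move_arm:
  rows:
    - [0.1, -0.5, -0.3, 0, 0, 0, -1]
    - [0.2, -1, -0.45, 0, 0, 0, -1]
    - [0.2, -1, -0.45, 0, 0, 0, -1]

```text
clock: 30.18
ee_pos: [0.5721, 0.1134, 0.1823]
orientation: [[-0.994, 0.107, 0.002], [0.107, 0.994, -0.001], [-0.002, -0.0, -1.0]]
contact_force: [1.3, -0.2, -2.9]
finger_gap: 0.0229
```

>>> move_arm:
  rows:
    - [0.1, -0.5, 0, 0, 0, 0, -1]
    - [0.2, -1, 0, 0, 0, 0, -1]
    - [0.2, -1, 0, 0, 0, 0, -1]

```text
clock: 30.55
ee_pos: [0.547, 0.0366, 0.1804]
orientation: [[-0.994, 0.106, -0.001], [0.106, 0.994, -0.0], [0.001, -0.0, -1.0]]
contact_force: [0.3, 0.4, -2.1]
finger_gap: 0.0236
```

>>> move_arm:
  rows:
    - [0.1, -0.5, 0, 0, 0, 0, -1]
    - [0.2, -1, 0, 0, 0, 0, -1]
    - [0.2, -1, 0, 0, 0, 0, -1]

```text
clock: 30.92
ee_pos: [0.5235, -0.0408, 0.1807]
orientation: [[-0.994, 0.106, -0.0], [0.106, 0.994, 0.0], [0.0, 0.0, -1.0]]
contact_force: [0.6, -0.9, -2.6]
finger_gap: 0.0233
```

>>> move_arm:
  rows:
    - [0.1, -0.5, 0, 0, 0, 0, -1]
    - [0.2, -1, 0, 0, 0, 0, -1]
    - [0.2, -1, 0, 0, 0, 0, -1]

```text
clock: 31.3
ee_pos: [0.5, -0.1184, 0.1809]
orientation: [[-0.994, 0.106, 0.001], [0.106, 0.994, 0.0], [-0.001, 0.0, -1.0]]
contact_force: [-0.2, 1.0, -2.9]
finger_gap: 0.0231
```

>>> move_arm:
  rows:
    - [0.1, -0.5, 0, 0, 0, 0, -1]
    - [0.2, -1, 0, 0, 0, 0, -1]
    - [0.2, -1, 0, 0, 0, 0, -1]
    - [0.2, -1, 0, 0, 0, 0, -1]

```text
clock: 31.8
ee_pos: [0.4761, -0.1943, 0.1808]
orientation: [[-0.995, 0.103, 0.0], [0.103, 0.995, 0.001], [-0.0, 0.001, -1.0]]
contact_force: [-0.1, 0.6, -2.5]
finger_gap: 0.0235
```

Run:
```python
from bench import *
from h import *
s=get_state();print(s["ee_pos"],tn(*s["ee_pos"][:2]),np.degrees(np.arctan2(s["orientation"][1,1],s["orientation"][0,1])))
```

```text
[ 0.47612148 -0.19427585  0.18077047] [-0.5199  0.0357] 84.08558282527136
```

>>> move_arm:
  rows:
    - [0.13, -0.5, 0, 0, 0, 0, -1]
    - [0.13, -0.5, 0.4, 0, 0, 0, -1]
    - [0.13, -0.5, 0.75, 0, 0, 0, -1]
    - [0.13, -0.5, 0.75, 0, 0, 0, -1]

```text
clock: 32.3
ee_pos: [0.4592, -0.2316, 0.1184]
orientation: [[-0.995, 0.102, -0.005], [0.102, 0.995, 0.004], [0.006, 0.004, -1.0]]
contact_force: [0.8, -0.0, -2.4]
finger_gap: 0.0233
```

Run:
```python
from bench import *
from h import *
s=get_state();print(s["ee_pos"],tn(*s["ee_pos"][:2]))
m=camera_model("wrist");p,d=camera("wrist");cv2.imwrite("pics/wrist12.png",p[:,:,::-1])
C=cloud(m,d);Z=C[...,2]
hs=cv2.cvtColor(p,cv2.COLOR_RGB2HSV)
k=((Z>.016)&(Z<.032)&(hs[...,1]>90)&(np.hypot(C[...,0]-.477,C[...,1]+.185)<.05)).astype(np.uint8)
for q in cv2.findContours(k,0,1)[0]:
    if cv2.contourArea(q)<200: continue
    r=cv2.minAreaRect((ray(m,q[:,0],.024)*1000).astype(np.float32));print(r,tn(r[0][0]/1e3,r[0][1]/1e3))
```

```text
[ 0.4592373  -0.2315904   0.11840084] [-0.5587  0.0486]
((474.1049499511719, -186.48782348632812), (36.07199478149414, 42.877235412597656), 20.475872039794922) [-0.5123  0.0386]
```

View pics/wrist12.png

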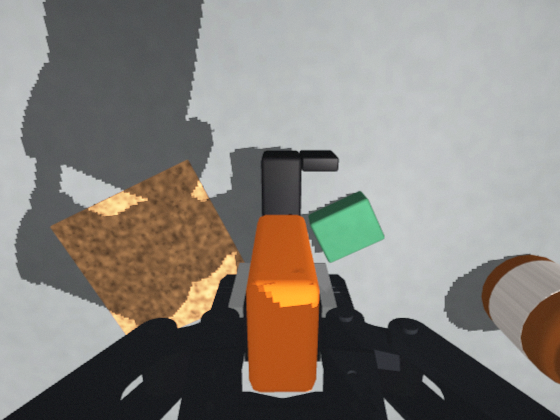

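>>> move_arm:
  rows:
    - [0, 0, 0.35, 0, 0, 0, -1]
    - [0, 0, 0.6, 0, 0, 0, -1]
    - [0, 0, 0.69, 0, 0, 0, -1]
    - [0, 0, 0.69, 0, 0, 0, -1]
    - [0, 0, 0.69, 0, 0, 0, -1]

```text
clock: 32.98
ee_pos: [0.4621, -0.235, 0.0671]
orientation: [[-0.995, 0.103, 0.002], [0.103, 0.995, -0.001], [-0.003, -0.001, -1.0]]
contact_force: [0.3, -0.5, -3.2]
finger_gap: 0.0231
```

>>> move_arm:
  rows:
    - [0, 0.2, 0, 0, 0, 0, -1]
    - [0, 0.4, 0, 0, 0, 0, -1]
    - [0.05, 0.6, 0, 0, 0, 0, -1]
    - [0.1, 0.8, 0, 0, 0, 0, -1]
    - [0.16, 1, 0, 0, 0, 0, -1]

```text
clock: 33.6
ee_pos: [0.456, -0.1522, 0.0657]
orientation: [[-0.995, 0.103, -0.0], [0.103, 0.995, 0.0], [0.0, 0.0, -1.0]]
contact_force: [0.7, 0.4, -2.4]
finger_gap: 0.0233
```

>>> move_arm:
  rows:
    - [0.06, 0.2, 0, 0, 0, 0, -1]
    - [0.12, 0.4, 0, 0, 0, 0, -1]
    - [0.18, 0.6, 0, 0, 0, 0, -1]

```text
clock: 33.98
ee_pos: [0.4467, -0.1033, 0.0657]
orientation: [[-0.995, 0.104, -0.0], [0.104, 0.995, 0.0], [0.0, 0.0, -1.0]]
contact_force: [0.1, -1.0, -2.6]
finger_gap: 0.023
```

Run:
```python
from bench import *
from h import *
s=get_state();print(s["ee_pos"],tn(*s["ee_pos"][:2]),s["contact_force"])
m=camera_model("wrist");p,d=camera("wrist");cv2.imwrite("pics/wrist13.png",p[:,:,::-1])
C=cloud(m,d);Z=C[...,2];k=(Z>.06)&(Z<.12)&(np.hypot(C[...,0]-.55,C[...,1]+.046)<.06);P=C[k]
if k.any(): print(P.min(0).round(3),P.max(0).round(3))
```

```text
[ 0.4467247  -0.10328818  0.06568585] [-0.4324  0.0745] [ 0.05685703 -1.00974468 -2.5711423 ]
[ 0.519 -0.059  0.06 ] [ 0.523 -0.028  0.075]
```

View pics/wrist13.png

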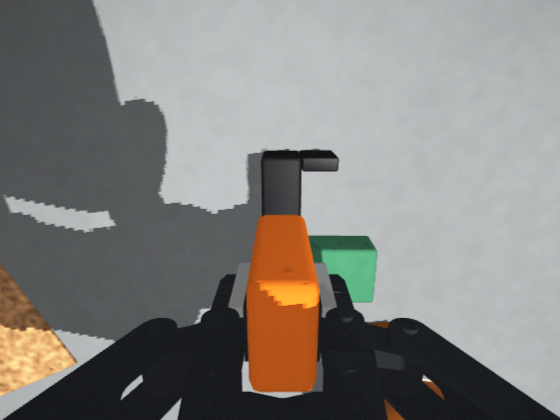

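>>> move_arm:
  rows:
    - [0, 0.2, 0, 0, 0, 0, -1]
    - [0, 0.4, 0, 0, 0, 0, -1]
    - [0, 0.6, 0, 0, 0, 0, -1]
    - [0, 0.8, 0, 0, 0, 0, -1]
    - [0, 1, 0, 0, 0, 0, -1]

```text
clock: 34.65
ee_pos: [0.4554, -0.0237, 0.0657]
orientation: [[-0.995, 0.103, 0.0], [0.103, 0.995, -0.0], [-0.0, -0.0, -1.0]]
contact_force: [0.4, -0.5, -2.7]
finger_gap: 0.0232
```

>>> move_arm:
  rows:
    - [0, 0.2, 0, 0, 0, 0, -1]
    - [0, 0.4, 0, 0, 0, 0, -1]
    - [-0.04, 0.6, 0, 0, 0, 0, -1]
    - [-0.08, 0.8, 0, 0, 0, 0, -1]
    - [-0.12, 1, 0, 0, 0, 0, -1]

```text
clock: 35.28
ee_pos: [0.4736, 0.0548, 0.0657]
orientation: [[-0.995, 0.104, 0.0], [0.104, 0.995, -0.0], [-0.0, -0.0, -1.0]]
contact_force: [0.4, -1.0, -2.8]
finger_gap: 0.023
```

>>> move_arm:
  rows:
    - [-0.05, 0.2, 0, 0, 0, 0, -1]
    - [-0.1, 0.4, 0, 0, 0, 0, -1]
    - [-0.15, 0.6, 0, 0, 0, 0, -1]
    - [-0.2, 0.8, 0, 0, 0, 0, -1]
    - [-0.24, 1, 0, 0, 0, 0, -1]

```text
clock: 35.9
ee_pos: [0.5009, 0.1324, 0.0657]
orientation: [[-0.995, 0.104, 0.0], [0.104, 0.995, -0.0], [-0.0, -0.0, -1.0]]
contact_force: [0.4, -0.3, -2.1]
finger_gap: 0.0232
```

>>> move_arm:
  rows:
    - [0, 0.2, 0, 0, 0, 0, -1]
    - [0, 0.4, 0, 0, 0, 0, -1]
    - [0, 0.6, 0, 0, 0, 0, -1]
    - [0, 0.8, 0, 0, 0, 0, -1]
    - [0, 0.8, 0, 0, 0, 0, -1]

```text
clock: 36.52
ee_pos: [0.5075, 0.1965, 0.0658]
orientation: [[-0.995, 0.102, 0.001], [0.102, 0.995, 0.001], [-0.001, 0.001, -1.0]]
contact_force: [-0.2, -0.7, -2.5]
finger_gap: 0.0233
```

Run:
```python
from bench import *
from h import *
s=get_state();print(s["ee_pos"],tn(*s["ee_pos"][:2]),s["contact_force"])
m=camera_model("wrist");p,d=camera("wrist");cv2.imwrite("pics/wrist14.png",p[:,:,::-1])
```

```text
[0.5074972  0.19653403 0.06582845] [-0.1279  0.0454] [-0.20351752 -0.71671579 -2.47572799]
```

View pics/wrist14.png

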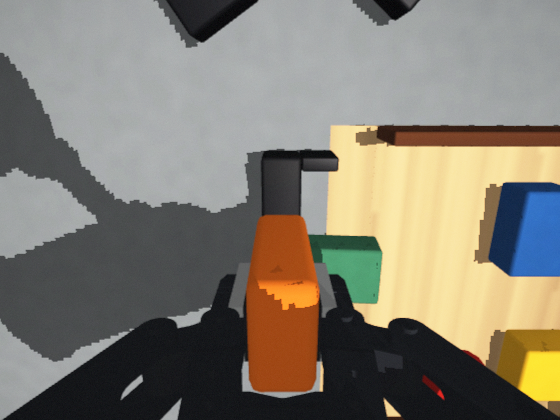

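>>> move_arm:
  rows:
    - [0, 0.2, 0, 0, 0, 0, -1]
    - [0, 0.4, 0, 0, 0, 0, -1]
    - [0, 0.6, 0, 0, 0, 0, -1]
    - [0, 0.8, 0, 0, 0, 0, -1]
    - [0, 0.92, 0, 0, 0, 0, -1]
    - [0, 0.92, 0, 0, 0, 0, -1]
    - [0, 0.92, 0, 0, 0, 0, -1]

```text
clock: 37.45
ee_pos: [0.5145, 0.2679, 0.0655]
orientation: [[-0.995, 0.103, -0.001], [0.103, 0.995, -0.0], [0.0, -0.001, -1.0]]
contact_force: [0.8, -0.5, -2.3]
finger_gap: 0.0235
```

Run:
```python
from bench import *
from h import *
s=get_state();print(s["ee_pos"],tn(*s["ee_pos"][:2]),s["contact_force"])
m=camera_model("wrist");p,d=camera("wrist");cv2.imwrite("pics/wrist15.png",p[:,:,::-1])
```

```text
[0.51448719 0.26794226 0.06550167] [-0.0562  0.0459] [ 0.77445358 -0.46558963 -2.28631373]
```

View pics/wrist15.png

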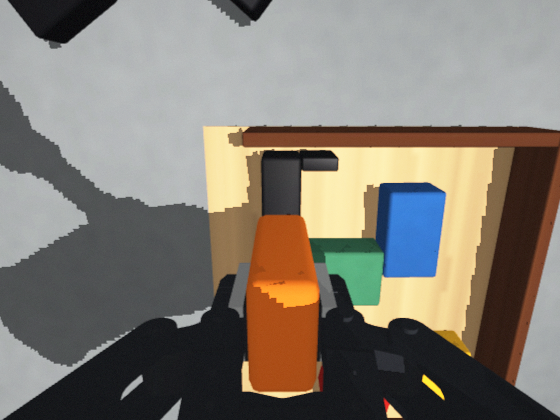

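>>> move_arm:
  rows:
    - [0, 0, -0.4, 0, 0, 0, -1]
    - [0, 0, -0.8, 0, 0, 0, -1]
    - [0, -0.3, -1, 0, 0, 0, -1]
    - [0, -1, -1, 0, 0, 0, -1]

```text
clock: 38.0
ee_pos: [0.5088, 0.1893, 0.1483]
orientation: [[-0.995, 0.101, 0.006], [0.101, 0.995, 0.002], [-0.006, 0.003, -1.0]]
contact_force: [0.5, -0.9, -2.9]
finger_gap: 0.0229
```

>>> move_arm:
  rows:
    - [0, -0.5, -0.3, 0, 0, 0, -1]
    - [-0.08, -1, -0.45, 0, 0, 0, -1]
    - [-0.08, -1, -0.45, 0, 0, 0, -1]

```text
clock: 38.38
ee_pos: [0.5054, 0.1056, 0.1831]
orientation: [[-0.994, 0.108, 0.003], [0.108, 0.994, -0.0], [-0.003, -0.0, -1.0]]
contact_force: [0.1, 0.6, -3.3]
finger_gap: 0.0233
```

>>> move_arm:
  rows:
    - [-0.04, -0.5, 0, 0, 0, 0, -1]
    - [-0.08, -1, 0, 0, 0, 0, -1]
    - [-0.08, -1, 0, 0, 0, 0, -1]

```text
clock: 38.75
ee_pos: [0.5021, 0.0266, 0.1812]
orientation: [[-0.994, 0.107, -0.001], [0.107, 0.994, -0.0], [0.001, -0.0, -1.0]]
contact_force: [-0.3, 0.1, -2.0]
finger_gap: 0.0236
```

>>> move_arm:
  rows:
    - [-0.04, -0.5, 0, 0, 0, 0, -1]
    - [-0.08, -1, 0, 0, 0, 0, -1]
    - [-0.08, -1, 0, 0, 0, 0, -1]

```text
clock: 39.12
ee_pos: [0.5007, -0.053, 0.1814]
orientation: [[-0.994, 0.106, -0.0], [0.106, 0.994, 0.0], [0.0, 0.0, -1.0]]
contact_force: [-0.3, 0.3, -2.8]
finger_gap: 0.0234
```

>>> move_arm:
  rows:
    - [-0.04, -0.5, 0, 0, 0, 0, -1]
    - [-0.08, -1, 0, 0, 0, 0, -1]
    - [-0.08, -1, 0, 0, 0, 0, -1]

```text
clock: 39.5
ee_pos: [0.4992, -0.1328, 0.1816]
orientation: [[-0.994, 0.106, 0.0], [0.106, 0.994, 0.0], [-0.0, 0.0, -1.0]]
contact_force: [0.2, 1.2, -2.0]
finger_gap: 0.0238
```

>>> move_arm:
  rows:
    - [-0.04, -0.5, 0, 0, 0, 0, -1]
    - [-0.08, -1, 0, 0, 0, 0, -1]
    - [-0.08, -1, 0, 0, 0, 0, -1]

```text
clock: 39.88
ee_pos: [0.4975, -0.2128, 0.1816]
orientation: [[-0.994, 0.105, 0.001], [0.105, 0.994, 0.0], [-0.001, 0.0, -1.0]]
contact_force: [0.2, 1.4, -1.9]
finger_gap: 0.0237
```

>>> move_arm:
  rows:
    - [-0.04, -0.5, 0, 0, 0, -0.03, -1]
    - [-0.08, -1, 0, 0, 0, -0.08, -1]
    - [-0.08, -1, 0, 0, 0, -0.12, -1]
    - [-0.08, -1, 0, 0, 0, -0.14, -1]
    - [-0.08, -1, 0, 0, 0, -0.14, -1]
    - [-0.08, -1, 0, 0, 0, -0.14, -1]

```text
clock: 40.62
ee_pos: [0.4953, -0.2911, 0.1814]
orientation: [[-0.944, -0.33, -0.0], [-0.33, 0.944, 0.001], [0.0, 0.001, -1.0]]
contact_force: [-0.1, -0.3, -1.7]
finger_gap: 0.0234
```

Run:
```python
from bench import *
from h import *
s=get_state();R=s["orientation"];e=s["ee_pos"];print(e,np.degrees(np.arctan2(R[1,1],R[0,1])))
m=camera_model("wrist");p,d=camera("wrist");cv2.imwrite("pics/wrist16.png",p[:,:,::-1])
print("tool shift units",(R.T@(np.array([.4928,-.3325,.063])-e))/.08)
p,d=camera("top");cv2.imwrite("pics/top2.png",p[:,:,::-1]);np.savez("pics/top2.npz",p=p,d=d)
```

```text
[ 0.49528625 -0.29113611  0.18140096] 109.28141428621754
tool shift units [ 0.2000508  -0.47941997  1.47948532]
```

View pics/wrist16.png

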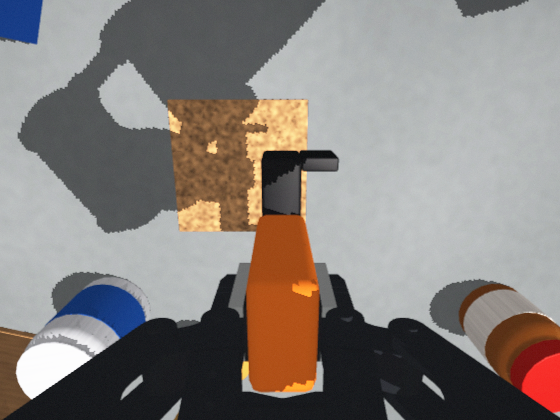

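View pics/top2.png

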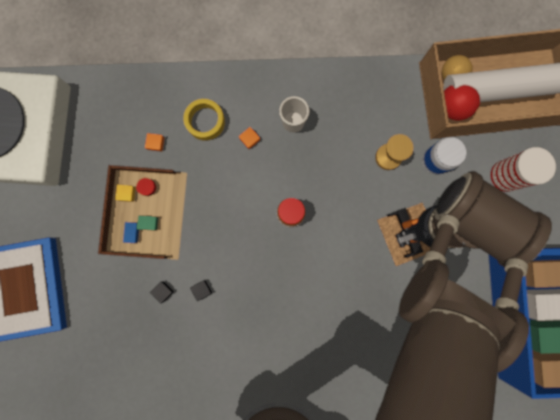

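>>> move_arm:
  rows:
    - [0.2, -0.48, 0, 0, 0, 0, -1]
    - [0.2, -0.48, 0.4, 0, 0, 0, -1]
    - [0.2, -0.48, 0.8, 0, 0, 0, -1]
    - [0.2, -0.48, 0.8, 0, 0, 0, -1]
    - [0.2, -0.48, 0.8, 0, 0, 0, -1]

```text
clock: 41.35
ee_pos: [0.4933, -0.3346, 0.1187]
orientation: [[-0.944, -0.33, 0.001], [-0.33, 0.944, -0.001], [-0.001, -0.001, -1.0]]
contact_force: [-0.2, -0.7, -2.9]
finger_gap: 0.0234
```

>>> move_arm:
  rows:
    - [0, 0, 0.3, 0, 0, 0, -1]
    - [0, 0, 0.5, 0, 0, 0, -1]
    - [0, 0, 0.6, 0, 0, 0, -1]
    - [0, 0, 0.6, 0, 0, 0, -1]
    - [0, 0, 0.6, 0, 0, 0, -1]
    - [0, 0, 0.6, 0, 0, 0, -1]

```text
clock: 42.1
ee_pos: [0.4931, -0.3347, 0.0705]
orientation: [[-0.944, -0.33, 0.001], [-0.33, 0.944, -0.001], [-0.001, -0.001, -1.0]]
contact_force: [-0.1, 0.4, -1.8]
finger_gap: 0.0233
```

Run:
```python
from bench import *
from h import *
s=get_state();R=s["orientation"];e=s["ee_pos"];print(e,s["contact_force"])
print("tool shift units",(R.T@(np.array([.4928,-.3325,.0615])-e))/.08)
```

```text
[ 0.49308155 -0.33474678  0.07048346] [-0.07509118  0.43314865 -1.77751218]
tool shift units [-0.0058462   0.02782166  0.11226165]
```

>>> move_arm:
  rows:
    - [0, 0.03, 0.03, 0, 0, 0, -1]
    - [0, 0.03, 0.06, 0, 0, 0, -1]
    - [0, 0.03, 0.09, 0, 0, 0, -1]
    - [0, 0.03, 0.11, 0, 0, 0, -1]
    - [0, 0.03, 0.11, 0, 0, 0, -1]
    - [0, 0.03, 0.11, 0, 0, 0, -1]

```text
clock: 42.85
ee_pos: [0.4917, -0.332, 0.0611]
orientation: [[-0.944, -0.33, -0.0], [-0.33, 0.944, 0.0], [0.0, 0.0, -1.0]]
contact_force: [-1.5, 0.4, 1.3]
finger_gap: 0.0233
```

>>> move_arm:
  rows:
    - [0, 0, 0, 0, 0, 0, -0.2]
    - [0, 0, 0, 0, 0, 0, 0.1]
    - [0, 0, 0, 0, 0, 0, 0.5]
    - [0, 0, 0, 0, 0, 0, 1]
    - [0, 0, 0, 0, 0, 0, 1]
    - [0, 0, 0, 0, 0, 0, 1]
    - [0, 0, 0, 0, 0, 0, 1]
  newtons: 20

```text
clock: 43.72
ee_pos: [0.4917, -0.332, 0.0609]
orientation: [[-0.944, -0.33, 0.0], [-0.33, 0.944, -0.0], [-0.0, -0.0, -1.0]]
contact_force: [-0.0, -0.3, -0.6]
finger_gap: 0.0855
```

>>> move_arm:
  rows:
    - [0, 0, -0.2, 0, 0, 0, 1]
    - [0, 0, -0.5, 0, 0, 0, 1]
    - [0, 0, -1, 0, 0, 0, 1]
    - [0, 0, -1, 0, 0, 0, 1]

```text
clock: 44.22
ee_pos: [0.4948, -0.3344, 0.1463]
orientation: [[-0.944, -0.33, 0.008], [-0.33, 0.944, -0.006], [-0.005, -0.009, -1.0]]
contact_force: [0.4, -0.2, 0.2]
finger_gap: 0.0855
```

>>> move_arm:
  rows:
    - [0, 0, -0.5, 0, 0, 0, 1]
    - [0, 0.5, -1, 0, 0, 0, 1]
    - [0, 1, -1, 0, 0, 0, 1]
    - [0, 1, -1, 0, 0, 0, 1]

```text
clock: 44.72
ee_pos: [0.4642, -0.2542, 0.221]
orientation: [[-0.943, -0.332, -0.001], [-0.332, 0.943, 0.001], [0.001, 0.001, -1.0]]
contact_force: [-0.1, 0.1, 0.0]
finger_gap: 0.085
```

Run:
```python
from bench import *
from h import *
s=get_state();print(s["ee_pos"],s["clock"],s["finger_gap"])
m=camera_model("wrist");p,d=camera("wrist");cv2.imwrite("pics/wrist17.png",p[:,:,::-1])
C=cloud(m,d);X,Y,Z=[C[...,i] for i in range(3)]
hsv=cv2.cvtColor(p,cv2.COLOR_RGB2HSV).astype(int);H,S,V=[hsv[...,i] for i in range(3)]
near=np.hypot(X-.493,Y+.333)<.12
for nm,k,z in (("handle",near&(Z>.095)&(Z<.115)&(S>120),.103),("mat",near&(Z<.01)&(H>5)&(H<25)&(S>60)&(V>80),.003),("head",near&(Z>.02)&(Z<.036)&(V<70),.029)):
    cs,_=cv2.findContours(k.astype(np.uint8),0,1)
    for q in cs:
        if cv2.contourArea(q)<150: continue
        r=cv2.minAreaRect((ray(m,q[:,0],z)*1000).astype(np.float32));print(nm,np.round(r[0],1),np.round(r[1],1),round(r[2],1),"z",np.median(Z[k]).round(4))
m=camera_model("top");p,d=camera("top");C=cloud(m,d);Z=C[...,2]
cv2.imwrite("pics/top3.png",cv2.resize(p[150:270,90:270,::-1],None,fx=4,fy=4,interpolation=cv2.INTER_CUBIC))
hs=cv2.cvtColor(p,cv2.COLOR_RGB2HSV)
k=((Z>.022)&(Z<.034)&(np.abs(C[...,0]-.566)<.1)&(C[...,1]>.2)&(C[...,1]<.385)&(hs[...,1]>120)).astype(np.uint8)
for q in cv2.findContours(k,0,1)[0]:
    if cv2.contourArea(q)<60: continue
    w=np.array([tn(*a) for a in ray(m,q[:,0],.027)]);print(p[tuple(q[:,0].mean(0).astype(int)[::-1])],w.min(0),w.max(0))
```

```text
[ 0.46416383 -0.25419124  0.22102023] 44.725 0.08504370800080936
handle [ 489.5 -330.2] [44.  25.2] 19.2 z 0.1035
mat [ 493.  -331.5] [120.3 120.6] 19.4 z 0.0039
head [ 523.9 -304.9] [30.4 39.8] 77.7 z 0.0296
head [ 470.6 -329.3] [62.8 38.4] 16.9 z 0.0296
[ 50  91 136] [-0.0027  0.031 ] [0.0251 0.074 ]
[206 166  61] [ 0.0171 -0.061 ] [ 0.057  -0.0229]
[165  43  37] [-0.0337 -0.081 ] [ 0.0107 -0.039 ]
```

View pics/wrist17.png

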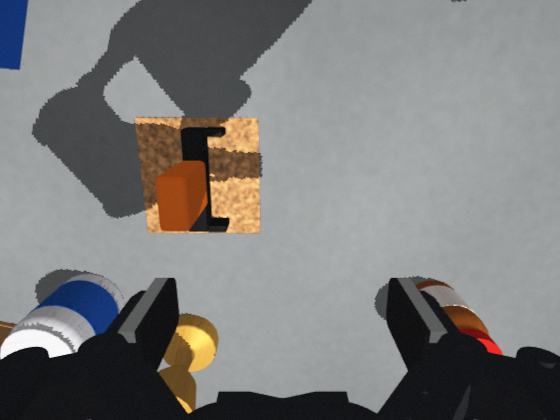

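View pics/top3.png

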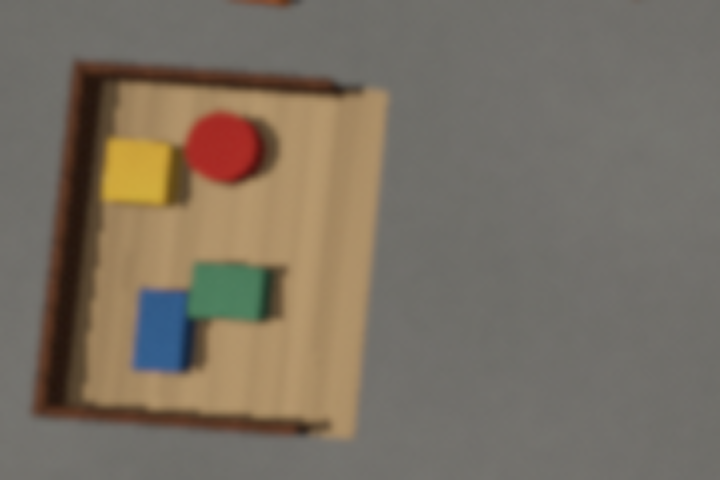

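Run:
```python
from bench import *
from h import *
for n in("top","scene"):
    D=np.load(f"pics/{n}0.npz");m=camera_model(n);p,d=camera(n);cv2.imwrite(f"pics/{n}_end.png",p[:,:,::-1])
    for nm,x,y,z0 in(("trophy",.683,-.289,.1),("beaker",.781,-.06,.08),("jar",.55,-.046,.09),("tape",.787,.159,.032),("tin",.671,-.41,.09)):
        o=[]
        for dd in(D["d"],d):
            C=cloud(m,dd);P=C[(np.hypot(C[...,0]-x,C[...,1]-y)<.06)&(C[...,2]>z0)&(C[...,2]<.125)];o.append(((P.min(0)+P.max(0))/2)[:2] if len(P) else None)
        print(n,nm,None if o[1] is None else ((o[1]-o[0])*1000).round(1))
```

```text
top trophy [-0.1 -0.2]
top beaker [ 1. -0.]
top jar [-0.3  0.1]
top tape [-0.4  0.1]
top tin [0.  1.1]
scene trophy [ 1.  -0.9]
scene beaker [ 0.6 -0.5]
scene jar [-0.1  0.4]
scene tape [0.4 0. ]
scene tin [ 0.1 -0.6]
```

View pics/scene_end.png

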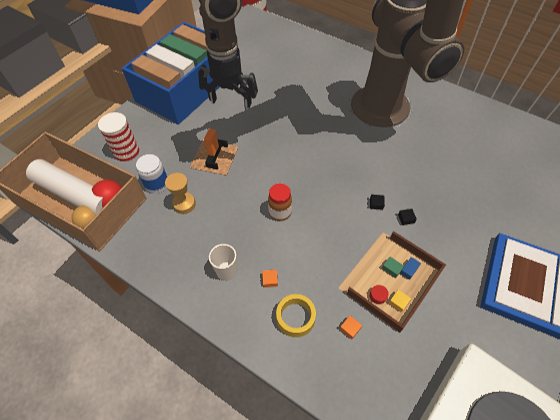

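The final scene view shows the four pieces in the tray around (400,280) and the sweeper standing on the mat at (213,150). The gripper is clear and the bystanders are in place, so I hand in.

```bash
python3 -c "
from bench import *
print(get_state()['clock']); print(finish_job())"
```

```text
44.925
the job is handed in; nothing more can be done
None
```

All four play pieces are fully inside the tray, and the sweeper stands upright on its mat, released. I handed the job in at 44.9 s of the 72 s. I swept the pieces in one at a time with the sweeper: yellow, then blue, red and green.

**Pieces:** In the last top view, red, blue and yellow are at least 40 mm inside the floor's front edge. The colour mask missed green in that numeric check. The picture shows it well inside the tray, touching blue, and the sweeper's last position puts its rear edge about 30 mm past the front edge.

**Sweeper:** It is wholly on the mat and lined up with it. Its origin is about 4 mm from the mat's centre, so it is not perfectly centred.

**Bystanders:** The trophy, beaker, jar, tape and tin read within about 1.4 mm of where they started, which is camera noise.

**Forces:** The forces reported at the end of each move stayed under 4 N.

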